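# Level, zero, load and tilt a worm-drive tilt stage

### The arm

A 7-joint arm with a two-finger parallel gripper is mounted at the origin on a cart in front of the work surface, level with it; the furniture and walls round the work are solid. World frame = base frame: x ahead of the robot, y to its left, z up, the work surface at z = 0. Lengths are in m, angles in rad, forces in N, time in s.
With the tool pointing down it reaches from about 0.4 to 0.85 m from the base axis. Payload 10.4 kg.
Tool frame: the origin (TCP) lies between the finger pads; the fingertips stand 11 mm ahead of it and the grasp point (between the pads) lies 8 mm behind it; z points along the fingers, y is the direction in which the jaws open and shut (so a half turn about z gives the same grasp; the last joint's range is limited). The gripper opens to 87 mm and grips with 3 to 60 N. Pads are 19 mm wide; open, the fingers measure 117 mm over their backs; the gripper's body (75 mm by 190 mm) begins 51 mm behind the grasp point.
Start: joints at [1.247, 0.332, -0.065, 1.46, 0.022, 1.35, -0.088], TCP at [0.185, -0.597, 0.234] pointing down, gripper open.
Joint ranges: [-2.6, 2.6], [-0.5, 2.12], [-1.47, 1.34], [0.16, 2.42], [-1.27, 4.41], [0.06, 2.06], [-2.6, 2.6]. Speed limits (rad/s): [2.22, 2.22, 2.79, 2.79, 3.14, 3.14, 3.14].

### API

Orientations are given as a unit quaternion [x, y, z, w].
In Python, from bench import r, eyes gives the robot as it stands.
- The arm moves only by the shell command python3 -m inch 'ROWS' [FORCE]. ROWS is a JSON object of lists of equal length, an entry for each row: "translation": the shift along the world's x, y, z scaled (see below), a list of three; "rot": the turn, a rotation vector about the world's x, y, z scaled (see below), a list of three; "jaw": the finger opening in mm, from 0 to 87. In form: {"translation": [[tx, ty, tz], ...], "rot": [[ax, ay, az], ...], "jaw": [jaw, ...]}. A call has 1 to 20 rows; each row is the pose to reach, as a shift and turn from the pose measured when the call began; what a row does not reach only later rows make up. The controller multiplies each number of a shift by 100 mm and each number of a turn by 60 degrees. A row lasts 1/10 s, in which the tool goes at most 50 mm and 8.59 degrees, less where a joint would pass 70% of its speed; a pose out of reach is approached as far as the arm can. A call with a number of a shift or a turn outside -1 to 1 is refused whole. A call with a gripper value outside its range is refused whole. The fingers move at their own pace and stop on an object; FORCE is the grip in N (left out, the last holds). Time passes only in rows, so rows that repeat a pose let the fingers close. It gives the time, the measured TCP pose, the force and the opening at its end, in the units of the state.
- r.read_state(): the state, without advancing time (a new reading comes with each control period).
- eyes.camera(name): name is "side" or "top"; returns the picture (384x512x3 uint8, blue, green, red); there is no depth.
- eyes.calibration(name): a dict with "fx", "fy", "cx", "cy" (pixels), "R" (3x3) and "t" (3): a world point X has camera coordinates R X + t. Camera axes: x right, y down, z forward; pixel columns grow to the right and rows downward; lengths in m; the calibration is good to about 2 mm. A picture is of the moment at which its call begins. calibration takes no time and is no camera call.
- r.close_job(): hands the job in, once; it reports no verdict.
The state is a dict: "time": time; "joint_positions": joint angles; "joint_vel": joint speeds; "joint_torque": joint torques, N m; "ee_pos": TCP position; "eef_rot": TCP orientation; "ft_force": force on the tool from outside, world axes, zero at the start; "torque": the same for the moment, N m; "width": finger opening in m.
Only numpy, scipy, OpenCV 4.12 (cv2) and the standard library are available. Lean on these libraries where they do the work, as an engineer would, in place of code of your own. Each camera call takes 0.05 s, during which the arm holds its last target. There are 200 camera calls.

### The job

Set up the tilt stage for inspecting the heat sinks. First wind its crank until the plate is level, then take the stylus from its stand and press the recessed zero button of the tilt readout fully down with it while the plate is level. Only after that put all the heat sinks that lie on the bench onto the level plate, flat on their bases with the fins up, and then wind the plate one division, 10 degrees, toward the robot (far edge up) with the heat sinks on it; finish with the stylus back in its stand, and knock nothing else over.

Things in the scene. Friction and masses are not known exactly. Their poses are not given: they have to be found in the camera images.
- tilt_plate (a joint): tilt of the stage's plate in rad: 0 = level, positive = far edge up, so that the plate leans toward the robot; one division is 10 degrees = 0.1745. It starts 6 to 14 degrees up. The worm holds it wherever it is left; it moves only with the crank, 108 times slower
- crank (a joint): angle of the crank in rad (several turns), 0 when the plate is level; it grows counter-clockwise seen from above, which raises the far edge. Crank angle = 108 x tilt: one full turn moves the plate 3.33 degrees, three turns one division (18.85 rad). It turns lightly (about 1 N at the handle); stops at -8.6 and 30.2
- crank_axis (a point): point on the upright axis of the crank, 120 mm above the bench, at the mid-height of the crank's handle; fixed on the grey worm box at the near end of the stage. Its x axis points from the crank to the plate (horizontally), z up
- crank_handle (a point): middle of the crank's upright handle: a black revolving sleeve, diameter 15 mm, 44 mm long (from 98 to 142 mm above the bench), 35 mm from the crank axis, standing on a steel disc of 92 mm diameter whose top is 97 mm above the bench (hub in its middle to 104 mm). The sleeve spins freely, so a gripper may hold it without turning
- plate_top (a point): centre of the plate's upper face, 75 mm above the bench when level; x away from the crank, y left, z out of the plate. The plate is aluminium, 116 (x) x 160 (y) mm, with a 4 mm wide rim that stands 5 mm above the face; usable face 108 x 152 mm. It is hinged along its near edge (62 mm in -x of this point, 17 mm below the face). A scale on its left side has long marks every 10 degrees
- button_top (a point): centre of the upper face of the white zero button, diameter 11 mm, 6 mm down in a round recess of 13 mm diameter in the top of the grey tilt readout (a box 64 x 70 x 42 mm with a dark green window). It presses straight down 4 mm, with 1 N at first and 3 N fully down, and springs back. Count it pressed beyond 3 mm
- zero_button (a joint): travel of the zero button in m: 0 = up, 0.004 = fully down
- recess_mouth (a point): centre of the mouth of the button's recess, in the readout's top face, 42 mm above the bench; x away from the robot at yaw 0
- stylus_grip (a point): middle of the stylus's steel handle, diameter 14 mm, 49 mm long. The stylus is upright, 98 mm long; this point is 74 mm above its tip; z along it, away from the tip. Its round collar, diameter 28 mm and 4 mm thick, has its underside 45 mm above the tip; below it a shank of 10 mm, and the last 20 mm is a tip of 5 mm diameter. It weighs 40 g
- stylus_tip (a point): the lower end of the stylus
- stand_mouth (a point): centre of the mouth of the hole (diameter 17 mm, right through) in the top of the wooden stand, 56 x 56 x 55 mm, 55 mm above the bench. The stylus hangs upright in it by its collar, with its tip 45 mm below this point
- sink1_c (a point): one of the heat sinks to be inspected, which lies on the bench: grey aluminium, 32 x 32 x 20 mm, on its 4 mm base with thin upright fins; 2 or 3 are present (an absent one reads None). This point is its centre, 10 mm above its underside; x and y lie along its sides, z up. The fins run along its y axis, so the two fin-end faces (y = +-16 mm) are the best to grip. About 50 g
- sink2_c (a point): a second heat sink, like sink1_c
- sink3_c (a point): a third heat sink, like sink1_c
- jar_c (a point): bystander: small amber jar with a black cap, 21 mm diameter, 32 mm tall; this is its centre
- loupe_c (a point): bystander: black eye loupe, 34 mm diameter, 25 mm tall; this is its centre. Above it, beware of the wall cabinet above the right rear of the bench: underside 660 mm above the bench, from x = 0.57 back and from y = -0.13 to the right; keep lifts low near the heat sinks

How it is judged:
By the outcome, as a careful person would: the job done as asked, in the order asked, and still so for the second after the job is handed in, with the robot touching nothing.
Of sink1, sink2, sink3 only 2 to 3 are there at a start; the rules pass over those that are not, and their reading is None.
At some moment in a run one of sink1, sink2, sink3 may be knocked a few centimetres aside while the robot is not near it.
It also fails if it takes over 210 s, if anything falls off the work surface, if the arm or the gripper's body presses on something with over 40 N, if the wrist force passes 120 N, or if a joint passes its speed limit or range.

## Working session

There is one attempt and no reset: what is moved stays moved. The work goes in short steps, Python scripts to look and compute and a shell command to move; the robot and the scene stay as the last step left them, time stands still between calls to the robot, and variables do not carry over. Pictures are saved under pics/ and viewed, about 12 in all and at most 16, crops included, and the job is handed in when it is done.

```bash
ls; mkdir -p pics
python3 - <<'E'
from bench import r, eyes
import cv2, numpy as np
s=r.read_state(); print({k:np.round(v,3).tolist() for k,v in s.items()})
for n in("side","top"):
    im=eyes.camera(n); cv2.imwrite(f"pics/{n}0.png",im)
    c=eyes.calibration(n); print(n,{k:np.round(v,4).tolist() for k,v in c.items()})
E
```

```text
pics
{'time': 0.0, 'joint_positions': [1.247, 0.333, -0.065, 1.461, 0.022, 1.35, -0.088], 'joint_vel': [0.002, 0.001, -0.001, -0.002, 0.001, 0.0, 0.001], 'joint_torque': [0.0, -62.327, 0.025, -38.991, -0.061, 0.04, 0.0], 'ee_pos': [0.185, -0.597, 0.233], 'eef_rot': [0.989, 0.15, -0.0, -0.001], 'ft_force': [-0.687, 0.037, -0.063], 'torque': [-0.012, -0.005, -0.036], 'width': 0.087}
side {'fx': 377.6131, 'fy': 377.6131, 'cx': 250.5997, 'cy': 193.7717, 'R': [[0.9996, -0.0156, 0.023], [0.0089, -0.604, -0.7969], [0.0264, 0.7968, -0.6036]], 't': [-0.5084, 0.0442, 1.1347]}
top {'fx': 483.106, 'fy': 483.106, 'cx': 254.4007, 'cy': 191.8541, 'R': [[0.0113, -0.9999, 0.0013], [-0.9789, -0.0114, -0.204], [0.204, 0.0011, -0.979]], 't': [-0.0953, 0.5132, 1.4542]}
```

View pics/top0.png

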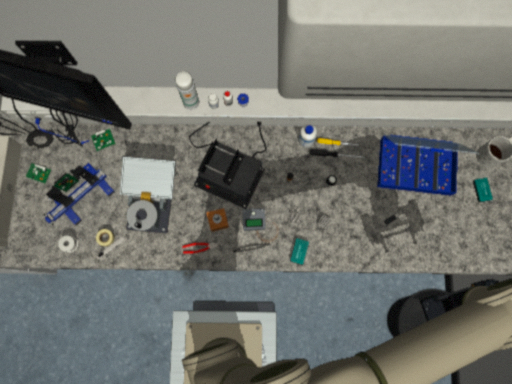

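View pics/side0.png

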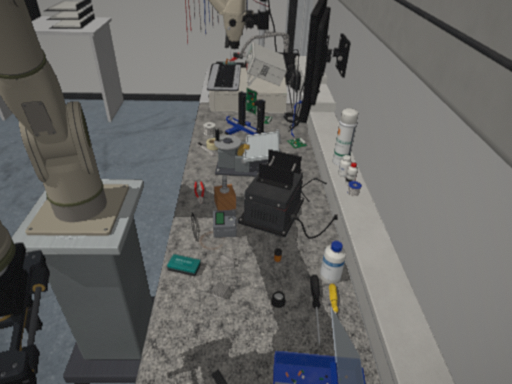

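The top view shows the tilt stage (plate near (148,178), crank disc at (143,213)), the wooden stand at (217,219), the readout at (254,220), the jar at (290,176) and the loupe at (332,180). I can't see the heat sinks clearly, so I'll enlarge.

Run:
```python
import cv2
a=cv2.imread("pics/top0.png")[120:272,110:360]; cv2.imwrite("pics/top0c.png",cv2.resize(a,None,fx=3.2,fy=3.2,interpolation=cv2.INTER_CUBIC))
a=cv2.imread("pics/side0.png")[110:320,170:350]; cv2.imwrite("pics/side0c.png",cv2.resize(a,None,fx=2.8,fy=2.8,interpolation=cv2.INTER_CUBIC))
```

```text
(no output)
```

View pics/top0c.png

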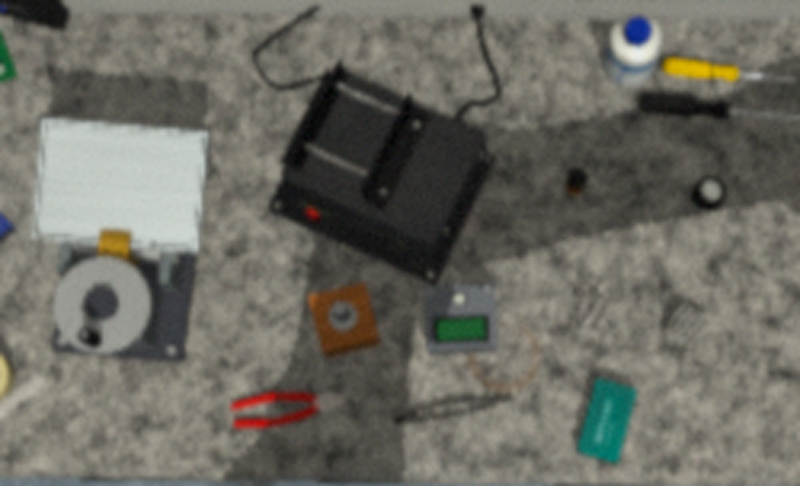

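View pics/side0c.png

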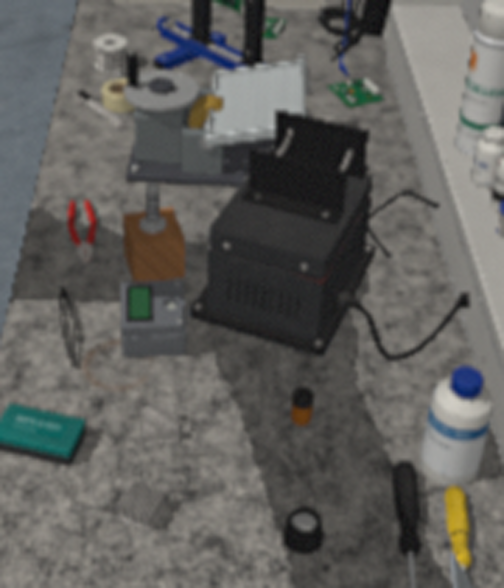

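The crops show a sleeve at crop (90,335), the button at (458,299), the stylus at (343,316), and faint finned blocks at about (592,300) and (685,320). I'll raise the contrast there.

Run:
```python
import cv2,numpy as np
cl=cv2.createCLAHE(3,(4,4))
def cr(f,x0,x1,y0,y1,k):
    a=cv2.imread(f)[y0:y1,x0:x1]; a=cv2.resize(a,None,fx=k,fy=k,interpolation=cv2.INTER_CUBIC)
    return cv2.convertScaleAbs(a,alpha=1.6,beta=-60)
a=cr("pics/top0.png",268,398,165,255,6)[:300*2]
b=cr("pics/side0.png",195,325,230,330,6)
cv2.imwrite("pics/s1.png",cv2.resize(a,(780,540))); cv2.imwrite("pics/s2.png",cv2.resize(b,(780,600)))
```

```text
(no output)
```

View pics/s1.png

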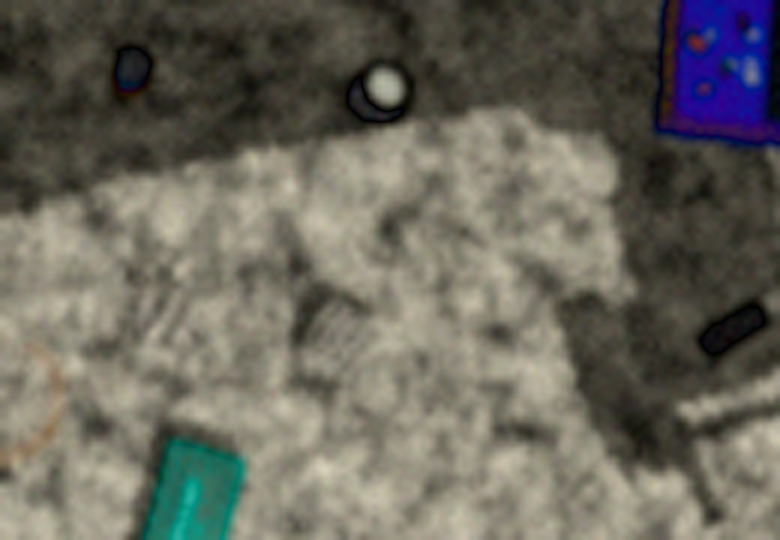

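View pics/s2.png

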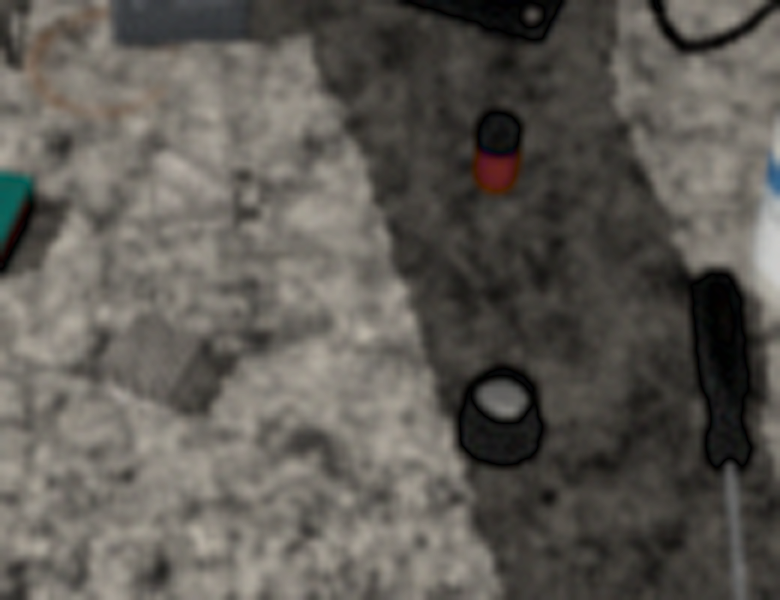

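Two sinks are visible in the top view, at px (294,216) and (324,221). In the side view they are at (229,261) and (221,290). Next I'll compute positions.

```bash
cat > h.py <<'E'
import numpy as np, cv2
from bench import r, eyes
C={n:{k:np.array(v) for k,v in eyes.calibration(n).items()} for n in("side","top")}
def ray(n,p):
    c=C[n]; d=c["R"].T@np.array([(p[0]-c["cx"])/c["fx"],(p[1]-c["cy"])/c["fy"],1]); return -c["R"].T@c["t"],d
def onz(n,p,z):
    o,d=ray(n,p); return o+d*(z-o[2])/d[2]
def tri(a,b):
    o,d=ray("top",a); q,e=ray("side",b)
    s=np.linalg.lstsq(np.c_[d,-e],q-o,rcond=None)[0]; A=o+s[0]*d; B=q+s[1]*e
    return (A+B)/2,np.linalg.norm(A-B)
def proj(n,X):
    c=C[n]; p=c["R"]@X+c["t"]; return np.array([c["fx"]*p[0]/p[2]+c["cx"],c["fy"]*p[1]/p[2]+c["cy"]])
def blob(im,box,mask):
    "largest blob of boolean mask fn(hsv) in box x0,x1,y0,y1 -> contour in px (float)"
    x0,x1,y0,y1=box; k=4
    a=cv2.resize(im[y0:y1,x0:x1],None,fx=k,fy=k,interpolation=cv2.INTER_CUBIC)
    m=mask(cv2.cvtColor(a,cv2.COLOR_BGR2HSV).astype(int)).astype(np.uint8)
    cs,_=cv2.findContours(m,0,2); c=max(cs,key=cv2.contourArea)
    return ((c.reshape(-1,2)+.5)/k-.5+[x0,y0]).astype(np.float32)
def cen(c):
    m=cv2.moments(c); return np.array([m["m10"],m["m01"]])/m["m00"]
E
python3 - <<'E'
from h import *
np.set_printoptions(precision=4,suppress=True)
t=cv2.imread("pics/top0.png"); s=cv2.imread("pics/side0.png")
for n,im,b1,b2 in(("top",t,(124,162,198,232),(203,232,204,234)),("side",s,(212,246,130,152),(210,240,178,215))):
    c=blob(im,b2,lambda h:(h[...,0]<18)&(h[...,1]>90)); print(n,"stand",cen(c),cv2.contourArea(c),cv2.boxPoints(cv2.minAreaRect(c)).tolist())
    b=cv2.boxPoints(cv2.minAreaRect(c)); 
    if n=="top": print([onz(n,p,.055) for p in b], onz(n,cen(c),.055))
# disc
for v in(110,120,130):
    c=blob(t,(124,162,198,233),lambda h:(h[...,2]>v)&(h[...,1]<60)); e=cv2.fitEllipse(cv2.convexHull(c)); print("disc",e,onz("top",e[0],.097))
c=blob(t,(128,148,215,232),lambda h:h[...,2]<60); print("sleeve",cen(c),cv2.contourArea(c),cv2.boundingRect(c.astype(int)),onz("top",cen(c),.13))
c=blob(t,(247,260,208,219),lambda h:h[...,2]>170); print("button",cen(c),cv2.contourArea(c),onz("top",cen(c),.036))
print("stylus",[onz("top",(217.2,218.8),z) for z in(.108,.057)])
c=blob(t,(240,270,208,236),lambda h:(h[...,0]>40)&(h[...,0]<80)&(h[...,1]>90)); print("win",cen(c),onz("top",cen(c),.042))
for a,b in(((293.8,215.8),(229.2,260.8)),((323.8,220.8),(220.8,289.7))): print("sink",onz("top",a,.015),onz("side",b,.015),tri(a,b))
print("plate",[onz("top",(110+x/3.2,120+y/3.2),z) for x,y,z in((45,118,.1),(208,130,.1),(200,250,.075),(38,240,.075))])
print("jar",onz("top",(290,176),.03),"loupe",onz("top",(332,180),.025))
g=t[120:272,110:360]
E
```

```text
top stand [217.0535 219.3277] 380.90625 [[204.81040954589844, 211.5440216064453], [223.8719024658203, 206.5714569091797], [229.2161407470703, 227.05775451660156], [210.15464782714844, 232.0303192138672]]
[array([0.4499, 0.063 , 0.055 ]), array([0.4662, 0.0045, 0.055 ]), array([ 0.4026, -0.0134,  0.055 ]), array([0.3866, 0.0446, 0.055 ])] [0.4261 0.0245 0.055 ]
side stand [224.816  198.6708] 402.09375 [[212.51348876953125, 185.98269653320312], [233.65194702148438, 183.34039306640625], [236.77886962890625, 208.35577392578125], [215.64041137695312, 210.99807739257812]]
disc ((133.067626953125, 215.54161071777344), (37.48362350463867, 46.99009704589844), 89.30586242675781) [0.4284 0.2731 0.097 ]
disc ((130.91795349121094, 214.95460510253906), (35.662471771240234, 51.44316482543945), 88.48563385009766) [0.4301 0.2796 0.097 ]
disc ((137.2489471435547, 212.6240692138672), (31.195526123046875, 39.35721206665039), 118.24595642089844) [0.4374 0.2611 0.097 ]
sleeve [138.4967 225.1832] 14.8125 (136, 222, 5, 6) [0.3951 0.2471 0.13  ]
button [253.0483 212.9332] 1.96875 [ 0.4504 -0.086   0.036 ]
stylus [array([0.4198, 0.02  , 0.108 ]), array([0.4274, 0.024 , 0.057 ])]
win [253.4601 222.384 ] [ 0.4197 -0.0876  0.042 ]
sink [ 0.4461 -0.2151  0.015 ] [ 0.4503 -0.2222  0.015 ] (array([ 0.4487, -0.2155,  0.0072]), np.float64(0.002766933877756538))
sink [ 0.4312 -0.3098  0.015 ] [ 0.4333 -0.3134  0.015 ] (array([ 0.4325, -0.3103,  0.0109]), np.float64(0.0012610212415415736))
plate [array([0.6093, 0.3113, 0.1   ]), array([0.5992, 0.1546, 0.1   ]), array([0.4871, 0.1612, 0.075 ]), array([0.4951, 0.317 , 0.075 ])]
jar [ 0.572  -0.2024  0.03  ] loupe [ 0.5616 -0.3369  0.025 ]
```

```bash
cat >> h.py <<'E'
def quad(im,box,v=175):
    c=blob(im,box,lambda h:(h[...,2]>v)&(h[...,1]<50)); hl=cv2.convexHull(c)
    for e in np.arange(.005,.1,.003):
        a=cv2.approxPolyDP(hl,e*cv2.arcLength(hl,True),True)
        if len(a)<=4: break
    return c,a.reshape(-1,2)
E
python3 - <<'E'
from h import *
np.set_printoptions(precision=4,suppress=True)
t=cv2.imread("pics/top0.png"); s=cv2.imread("pics/side0.png")
print("axis",onz("top",(142.2,214.7),.097))
for v in (150,170,190):
  for n,im,b in(("top",t,(118,180,150,202)),("side",s,(236,285,128,166))):
    c,a=quad(im,b,v); print(v,n,cv2.contourArea(c),a.tolist())
a=cv2.resize(t[150:235,115:180],None,fx=6,fy=6,interpolation=cv2.INTER_CUBIC)
b=cv2.resize(s[120:180,205:285],None,fx=5,fy=5,interpolation=cv2.INTER_CUBIC)
o=np.zeros((510,790,3),np.uint8); o[:510,:390]=a; o[:300,390:]=b; cv2.imwrite("pics/st.png",o)
E
```

```text
axis [0.4312 0.2459 0.097 ]
150 top 1905.25 [[122.625, 157.375], [173.875, 160.875], [171.375, 197.625], [119.375, 193.875]]
150 side 575.34375 [[276.375, 133.375], [277.125, 148.875], [243.375, 158.625], [248.125, 135.125]]
170 top 1747.75 [[123.125, 157.625], [173.875, 161.375], [170.875, 197.625], [123.125, 192.625]]
170 side 2.875 [[250.375, 156.375], [251.875, 155.875], [253.125, 156.875], [251.375, 157.375]]
190 top 1563.46875 [[125.125, 158.375], [171.875, 161.875], [170.875, 196.625], [123.375, 191.875]]Traceback (most recent call last):
  File "<stdin>", line 7, in <module>
  File "h.py", line 24, in quad
    c=blob(im,box,lambda h:(h[...,2]>v)&(h[...,1]<50)); hl=cv2.convexHull(c)
  File "h.py", line 19, in blob
    cs,_=cv2.findContours(m,0,2); c=max(cs,key=cv2.contourArea)
                                    ~~~^^^^^^^^^^^^^^^^^^^^^^^^
ValueError: max() iterable argument is empty
```

Run:
```python
from h import *
np.set_printoptions(precision=4,suppress=True)
t=cv2.imread("pics/top0.png"); s=cv2.imread("pics/side0.png")
for a,b in(((122.6,157.4),(276.4,133.4)),((173.9,160.9),(277.1,148.9)),((171.4,197.6),(243.4,158.6))): print(tri(a,b))
a=cv2.resize(t[150:235,115:180],None,fx=6,fy=6,interpolation=cv2.INTER_CUBIC)
b=cv2.resize(s[120:180,205:285],None,fx=5,fy=5,interpolation=cv2.INTER_CUBIC)
o=np.zeros((510,790,3),np.uint8); o[:510,:390]=a; o[:300,390:]=b; cv2.imwrite("pics/st.png",o)
```

```text
(array([0.6064, 0.3172, 0.0931]), np.float64(0.005979093794620693))
(array([0.592 , 0.1538, 0.1241]), np.float64(0.0005384738000797347))
(array([0.4867, 0.1635, 0.0809]), np.float64(0.0016967703131950628))
```

View pics/st.png

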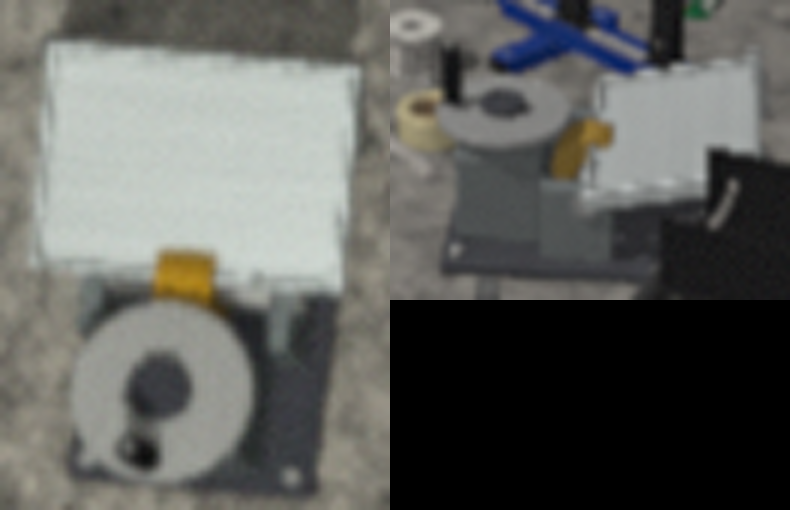

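The stage crops show the plate's far-left corner at side px (278.4,130.4), near-left at (246.4,134.8) and near-right at (243,162). The matching top px are (122.8,157), (120.8,194.2) and (172.2,198.3). The black box hides the far-right corner in the side view.

Run:
```python
from h import *
np.set_printoptions(precision=4,suppress=True)
for a,b in(((122.8,157),(278.4,130.4)),((120.8,194.2),(246.4,134.8)),((172.2,198.3),(243,162))): print(tri(a,b))
# single-view: apparent plate depth in top view vs tilt, yaw -3.7deg about hinge
yaw=-.065; ux=np.array([np.cos(yaw),np.sin(yaw),0]); uy=np.array([-np.sin(yaw),np.cos(yaw),0])
ax=np.array([.4312,.2459,0])
print("axis z.097 hub", onz("top",(115+160/6,150+385/6),.104), onz("top",(115+163/6,150+388/6),.097), "side",onz("side",(205+(504-390)/5,120+102/5),.104))
print("sleeve side top",onz("side",(205+(452-390)/5,120+48/5),.142),"top",onz("top",(115+137/6,150+452/6),.142),onz("top",(115+139/6,150+452/6),.12))
for n,near,far in(("top",(120.8,194.2),(122.8,157)),("side",(246.4,134.8),(278.4,130.4)),):
  N=onz(n,near,.08)
  for T in np.radians([4,5,6,7,8,9,10,11,12]):
    h=N-0.004*ux
    F=N+ux*116e-3*np.cos(T)+np.array([0,0,116e-3*np.sin(T)])
    print(n,round(np.degrees(T)),proj(n,F)-far)
```

```text
(array([0.6084, 0.3136, 0.1057]), np.float64(0.0022764345868481286))
(array([0.4961, 0.3178, 0.0846]), np.float64(0.0010178518207010125))
(array([0.4862, 0.163 , 0.0683]), np.float64(0.003145604311826779))
axis z.097 hub [0.4317 0.2459 0.104 ] [0.4313 0.246  0.097 ] side [0.433  0.2408 0.104 ]
sleeve side top [0.3988 0.2447 0.142 ] top [0.393  0.2461 0.142 ] [0.3959 0.2504 0.12  ]
top 4 [2.2568 0.0952]
top 5 [ 2.0795 -0.0348]
top 6 [ 1.9005 -0.1539]
top 7 [ 1.7198 -0.262 ]
top 8 [ 1.5375 -0.359 ]
top 9 [ 1.3536 -0.4449]
top 10 [ 1.1682 -0.5196]
top 11 [ 0.9814 -0.583 ]
top 12 [ 0.7931 -0.635 ]
side 4 [0.3036 3.8122]
side 5 [0.2975 3.3068]
side 6 [0.2815 2.8009]
side 7 [0.2555 2.2945]
side 8 [0.2196 1.7878]
side 9 [0.1737 1.2811]
side 10 [0.1178 0.7744]
side 11 [0.0519 0.2679]
side 12 [-0.024  -0.2381]
```

```bash
python3 -m inch '{"translation":[[0.6,0.9,0.7],[0.6,0.9,0.7],[0.6,0.9,0.7],[0.6,0.9,0.7]],"rot":[[0,0,-0.29],[0,0,-0.29],[0,0,-0.29],[0,0,-0.29]],"jaw":[87,87,87,87]}' 20; python3 -m inch '{"translation":[[0.6,1,0],[0.6,1,0],[0.6,1,0]],"rot":[[0,0,0],[0,0,0],[0,0,0]],"jaw":[87,87,87]}'
```

```text
time: 0.5
ee_pos: [0.2486, -0.5045, 0.3057]
eef_rot: [1.0, 0.001, 0.002, 0.001]
ft_force: [0.7, -1.3, 0.5]
width: 0.0868
time: 0.8
ee_pos: [0.3109, -0.4012, 0.3053]
eef_rot: [1.0, 0.004, 0.002, 0.0]
ft_force: [0.1, -0.4, 0.8]
width: 0.0867
```

```bash
python3 -m inch '{"translation":[[0.5,1,0],[0.5,1,0],[0.5,1,0]],"rot":[[0,0,0],[0,0,0],[0,0,0]],"jaw":[87,87,87]}';  python3 -m inch '{"translation":[[0.4,1,0],[0.4,1,0],[0.4,1,0]],"rot":[[0,0,0],[0,0,0],[0,0,0]],"jaw":[87,87,87]}'; python3 -m inch '{"translation":[[0,1,0],[0,1,0],[0,1,0]],"rot":[[0,0,0],[0,0,0],[0,0,0]],"jaw":[87,87,87]}'; python3 -m inch '{"translation":[[0,1,0],[0,1,0],[0,1,0]],"rot":[[0,0,0],[0,0,0],[0,0,0]],"jaw":[87,87,87]}';python3 -m inch '{"translation":[[0,1,0],[0,1,0],[0,1,0]],"rot":[[0,0,0],[0,0,0],[0,0,0]],"jaw":[87,87,87]}'
```

```text
time: 1.1
ee_pos: [0.3628, -0.2971, 0.3048]
eef_rot: [1.0, 0.006, 0.002, -0.0]
ft_force: [0.5, -0.2, 0.1]
width: 0.087
time: 1.4
ee_pos: [0.4044, -0.1926, 0.3045]
eef_rot: [1.0, 0.01, 0.002, -0.001]
ft_force: [-0.2, -0.8, -0.8]
width: 0.0873
time: 1.7
ee_pos: [0.4046, -0.0879, 0.3044]
eef_rot: [1.0, 0.013, 0.002, -0.001]
ft_force: [-0.2, -1.1, 0.0]
width: 0.0869
time: 2.0
ee_pos: [0.4045, 0.0167, 0.3044]
eef_rot: [1.0, 0.016, 0.002, -0.001]
ft_force: [0.5, -1.1, 1.1]
width: 0.0871
time: 2.3
ee_pos: [0.4041, 0.1214, 0.3046]
eef_rot: [1.0, 0.02, 0.002, -0.002]
ft_force: [-0.2, -0.6, -0.1]
width: 0.087
```

```bash
python3 -m inch '{"translation":[[0,1,0],[0,1,0],[0,1,0],[0,1,0]],"rot":[[0,0,-0.04],[0,0,-0.04],[0,0,-0.04],[0,0,-0.04]],"jaw":[87,87,87,87]}'; python3 -m inch '{"translation":[[-0.09,0.23,-1],[-0.09,0.23,-1],[-0.09,0.23,-1],[-0.09,0.23,-1]],"rot":[[0,0,0],[0,0,0],[0,0,0],[0,0,0]],"jaw":[87,87,87,87]}'
python3 - <<'E'
from h import *
t=eyes.camera("top"); s=eyes.camera("side"); cv2.imwrite("pics/t1.png",t); cv2.imwrite("pics/s1b.png",s)
print(r.read_state()["ee_pos"])
a=cv2.resize(t[150:250,100:200],None,fx=4,fy=4,interpolation=cv2.INTER_CUBIC)
b=cv2.resize(s[80:180,190:290],None,fx=4,fy=4,interpolation=cv2.INTER_CUBIC)
cv2.imwrite("pics/c1.png",np.hstack([a,b]))
E
```

```text
time: 2.7
ee_pos: [0.4044, 0.2215, 0.3041]
eef_rot: [1.0, -0.0, 0.002, -0.002]
ft_force: [0.3, -0.9, 0.2]
width: 0.0873
time: 3.1
ee_pos: [0.3957, 0.2428, 0.2042]
eef_rot: [1.0, -0.001, 0.001, -0.002]
ft_force: [0.6, 0.1, 1.0]
width: 0.0869
[0.39693357 0.24377347 0.20607566]
```

View pics/c1.png

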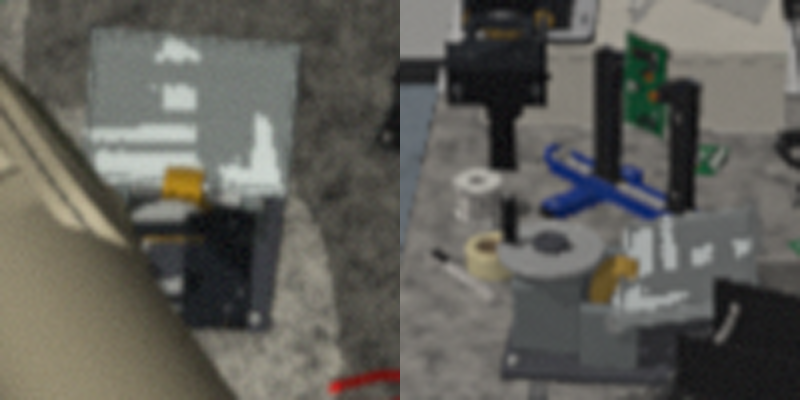

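The gripper hangs over the sleeve (side crop (510,190–220)), and the plate's far edge is still up. Now I descend and grip.

```bash
python3 -m inch '{"translation":[[-0.02,0.03,-0.4],[-0.02,0.03,-0.7],[-0.02,0.03,-0.85],[-0.02,0.03,-0.85]],"rot":[[0,0,0],[0,0,0],[0,0,0],[0,0,0]],"jaw":[87,87,87,87]}'; python3 -m inch '{"translation":[[0,0,0],[0,0,0],[0,0,0],[0,0,0],[0,0,0],[0,0,0],[0,0,0],[0,0,0]],"rot":[[0,0,0],[0,0,0],[0,0,0],[0,0,0],[0,0,0],[0,0,0],[0,0,0],[0,0,0]],"jaw":[60,30,10,10,10,10,10,10]}' 15
```

```text
time: 3.6
ee_pos: [0.3952, 0.246, 0.1209]
eef_rot: [1.0, -0.001, 0.002, -0.002]
ft_force: [1.0, -0.1, 0.0]
width: 0.0868
time: 4.4
ee_pos: [0.3952, 0.246, 0.1209]
eef_rot: [1.0, -0.001, 0.002, -0.002]
ft_force: [0.2, 0.1, 0.1]
width: 0.0311
```

```bash
python3 -m inch '{"translation":[[0,0,0],[0,0,0],[0,0,0],[0,0,0],[0,0,0]],"rot":[[0,0,0],[0,0,0],[0,0,0],[0,0,0],[0,0,0]],"jaw":[10,10,10,10,10]}' 15
```

```text
time: 4.9
ee_pos: [0.3952, 0.2461, 0.121]
eef_rot: [1.0, -0.001, 0.002, -0.002]
ft_force: [-0.2, 2.2, 0.5]
width: 0.014
```

```bash
python3 -m inch '{"translation":[[0.027,0.134,0],[0.103,0.247,0],[0.216,0.323,0],[0.35,0.35,0],[0.35,0.35,0]],"rot":[[0,0,0],[0,0,0],[0,0,0],[0,0,0],[0,0,0]],"jaw":[10,10,10,10,10]}' 15; python3 -m inch '{"translation":[[0.134,-0.027,0],[0.247,-0.103,0],[0.323,-0.216,0],[0.35,-0.35,0],[0.35,-0.35,0]],"rot":[[0,0,0],[0,0,0],[0,0,0],[0,0,0],[0,0,0]],"jaw":[10,10,10,10,10]}' 15
```

```text
time: 5.4
ee_pos: [0.4306, 0.2846, 0.1211]
eef_rot: [1.0, -0.0, 0.002, -0.005]
ft_force: [2.1, 12.9, -6.8]
width: 0.0144
time: 5.9
ee_pos: [0.4654, 0.2471, 0.1208]
eef_rot: [1.0, -0.002, 0.001, -0.004]
ft_force: [-5.7, -0.8, 1.8]
width: 0.0143
```

```bash
python3 -m inch '{"translation":[[-0.036,-0.132,0],[-0.119,-0.24,0],[-0.238,-0.308,0],[-0.373,-0.325,0],[-0.505,-0.289,0],[-0.613,-0.206,0],[-0.681,-0.087,0],[-0.698,0.048,0],[-0.662,0.18,0],[-0.579,0.288,0],[-0.46,0.356,0],[-0.325,0.373,0],[-0.193,0.337,0],[-0.085,0.254,0],[-0.017,0.135,0],[0,0,0],[0,0,0]],"rot":[[0,0,0],[0,0,0],[0,0,0],[0,0,0],[0,0,0],[0,0,0],[0,0,0],[0,0,0],[0,0,0],[0,0,0],[0,0,0],[0,0,0],[0,0,0],[0,0,0],[0,0,0],[0,0,0],[0,0,0]],"jaw":[10,10,10,10,10,10,10,10,10,10,10,10,10,10,10,10,10]}' 15
python3 -m inch '{"translation":[[-0.036,-0.132,0],[-0.119,-0.24,0],[-0.238,-0.308,0],[-0.373,-0.325,0],[-0.505,-0.289,0],[-0.613,-0.206,0],[-0.681,-0.087,0],[-0.698,0.048,0],[-0.662,0.18,0],[-0.579,0.288,0],[-0.46,0.356,0],[-0.325,0.373,0],[-0.193,0.337,0],[-0.085,0.254,0],[-0.017,0.135,0],[0,0,0],[0,0,0]],"rot":[[0,0,0],[0,0,0],[0,0,0],[0,0,0],[0,0,0],[0,0,0],[0,0,0],[0,0,0],[0,0,0],[0,0,0],[0,0,0],[0,0,0],[0,0,0],[0,0,0],[0,0,0],[0,0,0],[0,0,0]],"jaw":[10,10,10,10,10,10,10,10,10,10,10,10,10,10,10,10,10]}' 15
python3 - <<'E'
from h import *
t=eyes.camera("top"); s=eyes.camera("side"); cv2.imwrite("pics/t2.png",t); cv2.imwrite("pics/s2b.png",s)
E
```

```text
time: 7.6
ee_pos: [0.4651, 0.2443, 0.1208]
eef_rot: [1.0, -0.003, -0.0, -0.004]
ft_force: [-4.7, 0.5, 2.6]
width: 0.0144
time: 9.3
ee_pos: [0.4642, 0.2419, 0.1208]
eef_rot: [1.0, -0.004, -0.002, -0.003]
ft_force: [-7.4, 0.5, 5.1]
width: 0.0143
```

```bash
python3 -m inch '{"translation":[[-0.024,-0.08,0],[-0.107,-0.188,0],[-0.226,-0.256,0],[-0.361,-0.273,0],[-0.493,-0.237,0],[-0.601,-0.154,0],[-0.669,-0.035,0],[-0.686,0.1,0],[-0.65,0.232,0],[-0.567,0.34,0],[-0.448,0.408,0],[-0.313,0.425,0],[-0.181,0.389,0],[-0.073,0.306,0],[-0.005,0.187,0],[0.012,0.052,0],[0.012,0.052,0],[0.012,0.052,0]],"rot":[[0,0,0],[0,0,0],[0,0,0],[0,0,0],[0,0,0],[0,0,0],[0,0,0],[0,0,0],[0,0,0],[0,0,0],[0,0,0],[0,0,0],[0,0,0],[0,0,0],[0,0,0],[0,0,0],[0,0,0],[0,0,0]],"jaw":[10,10,10,10,10,10,10,10,10,10,10,10,10,10,10,10,10,10]}' 15
python3 - <<'E'
from h import *
t=eyes.camera("top"); s=eyes.camera("side"); cv2.imwrite("pics/t3.png",t); cv2.imwrite("pics/s3b.png",s)
a=cv2.resize(s[115:175,230:290],None,fx=6.5,fy=6.5,interpolation=cv2.INTER_CUBIC)
b=cv2.resize(t[150:210,110:180],None,fx=6.5,fy=6.5,interpolation=cv2.INTER_CUBIC)
cv2.imwrite("pics/c3.png",np.hstack([a,b])[:,:800])
E
```

```text
time: 11.2
ee_pos: [0.4652, 0.2462, 0.1207]
eef_rot: [1.0, -0.004, -0.002, -0.002]
ft_force: [-6.2, -0.3, 6.1]
width: 0.0144
```

View pics/c3.png

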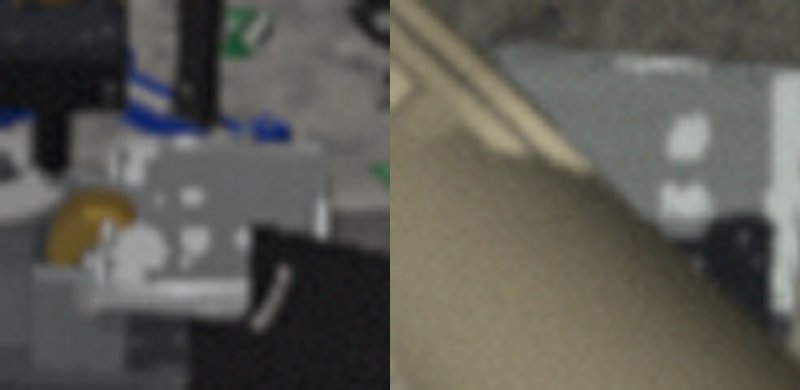

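Right now the side crop shows the plate close to level: far-left corner at side px (280,136.5) against 130.4 before, so about 12° lowered. I'll verify against the lower stop (-8.6 rad), expected 492° further clockwise.

```bash
python3 -m inch '{"translation":[[-0.034,-0.123,0],[-0.117,-0.231,0],[-0.236,-0.299,0],[-0.371,-0.316,0],[-0.503,-0.28,0],[-0.611,-0.197,0],[-0.679,-0.078,0],[-0.696,0.057,0],[-0.66,0.189,0],[-0.577,0.297,0],[-0.458,0.365,0],[-0.323,0.382,0],[-0.191,0.346,0],[-0.083,0.263,0],[-0.015,0.144,0],[0.002,0.009,0],[0.002,0.009,0]],"rot":[[0,0,0],[0,0,0],[0,0,0],[0,0,0],[0,0,0],[0,0,0],[0,0,0],[0,0,0],[0,0,0],[0,0,0],[0,0,0],[0,0,0],[0,0,0],[0,0,0],[0,0,0],[0,0,0],[0,0,0]],"jaw":[10,10,10,10,10,10,10,10,10,10,10,10,10,10,10,10,10]}' 15
python3 -m inch '{"translation":[[-0.034,-0.123,0],[-0.117,-0.231,0],[-0.236,-0.299,0],[-0.371,-0.316,0],[-0.371,-0.316,0]],"rot":[[0,0,0],[0,0,0],[0,0,0],[0,0,0],[0,0,0]],"jaw":[10,10,10,10,10]}' 15
```

```text
time: 13.0
ee_pos: [0.4653, 0.245, 0.1206]
eef_rot: [1.0, -0.005, -0.003, -0.002]
ft_force: [-5.7, -0.1, 4.9]
width: 0.0143
time: 13.5
ee_pos: [0.4274, 0.2148, 0.1208]
eef_rot: [1.0, -0.005, -0.003, -0.003]
ft_force: [-0.0, 12.0, -6.6]
width: 0.0148
```

```bash
python3 -m inch '{"translation":[[-0.06,0.009,0],[-0.117,0.03,0],[-0.117,0.03,0]],"rot":[[0,0,0],[0,0,0],[0,0,0]],"jaw":[10,10,10]}' 15; python3 -m inch '{"translation":[[-0.053,0.03,0],[-0.053,0.03,0]],"rot":[[0,0,0],[0,0,0]],"jaw":[10,10]}' 15; python3 -m inch '{"translation":[[-0.046,0.04,0],[-0.046,0.04,0]],"rot":[[0,0,0],[0,0,0]],"jaw":[10,10]}' 15;  python3 -m inch '{"translation":[[-0.025,0.025,0],[-0.025,0.025,0]],"rot":[[0,0,0],[0,0,0]],"jaw":[10,10]}' 15
```

```text
time: 13.8
ee_pos: [0.4159, 0.2179, 0.1208]
eef_rot: [1.0, -0.005, -0.002, -0.004]
ft_force: [2.6, 6.5, -5.2]
width: 0.0146
time: 14.0
ee_pos: [0.411, 0.2208, 0.1208]
eef_rot: [1.0, -0.005, -0.002, -0.004]
ft_force: [0.7, 4.6, -4.5]
width: 0.0146
time: 14.2
ee_pos: [0.4063, 0.2247, 0.1207]
eef_rot: [1.0, -0.005, -0.002, -0.004]
ft_force: [1.3, 2.4, -2.0]
width: 0.0149
time: 14.4
ee_pos: [0.4046, 0.2261, 0.1208]
eef_rot: [1.0, -0.005, -0.001, -0.004]
ft_force: [5.0, -1.3, -2.4]
width: 0.0145
```

```bash
python3 -m inch '{"translation":[[-0.03,0.03,0],[-0.03,0.03,0]],"rot":[[0,0,0],[0,0,0]],"jaw":[10,10]}' 15
```

```text
time: 14.6
ee_pos: [0.404, 0.2264, 0.1209]
eef_rot: [1.0, -0.007, 0.0, -0.002]
ft_force: [10.8, -7.5, -5.2]
width: 0.0141
```

The stop sits at -138° world, and -136° was predicted. So level means the handle points at the plate (about -4.5° world), 8.6 rad back. I'll wind back there.

```bash
python3 -m inch '{"translation":[[0.099,-0.07,0],[0.226,-0.109,0],[0.362,-0.097,0],[0.483,-0.033,0],[0.571,0.072,0],[0.611,0.202,0],[0.599,0.338,0],[0.535,0.459,0],[0.43,0.547,0],[0.3,0.587,0],[0.164,0.575,0],[0.043,0.511,0],[-0.045,0.406,0],[-0.085,0.276,0],[-0.073,0.14,0],[-0.009,0.019,0],[0.096,-0.069,0],[0.226,-0.109,0],[0.226,-0.109,0]],"rot":[[0,0,0],[0,0,0],[0,0,0],[0,0,0],[0,0,0],[0,0,0],[0,0,0],[0,0,0],[0,0,0],[0,0,0],[0,0,0],[0,0,0],[0,0,0],[0,0,0],[0,0,0],[0,0,0],[0,0,0],[0,0,0],[0,0,0]],"jaw":[10,10,10,10,10,10,10,10,10,10,10,10,10,10,10,10,10,10,10]}' 15
```

```text
time: 16.5
ee_pos: [0.4285, 0.215, 0.1208]
eef_rot: [1.0, -0.008, 0.0, -0.002]
ft_force: [0.7, -0.5, 2.9]
width: 0.0148
```

```bash
python3 -m inch '{"translation":[[0.117,0.017,0],[0.238,0.081,0],[0.326,0.186,0],[0.367,0.323,0],[0.367,0.323,0],[0.367,0.323,0]],"rot":[[0,0,0],[0,0,0],[0,0,0],[0,0,0],[0,0,0],[0,0,0]],"jaw":[10,10,10,10,10,10]}' 15
python3 -m inch '{"translation":[[0,0,0],[0,0,0],[0,0,0],[0,0,0],[0,0,0]],"rot":[[0,0,0],[0,0,0],[0,0,0],[0,0,0],[0,0,0]],"jaw":[40,40,40,40,40]}' 15
python3 -m inch '{"translation":[[0,0,0.5],[0,0,1],[0,0,1],[0,0,1]],"rot":[[0,0,0],[0,0,0],[0,0,0],[0,0,0]],"jaw":[40,40,40,40]}' 15
python3 - <<'E'
from h import *
t=eyes.camera("top"); s=eyes.camera("side"); cv2.imwrite("pics/t4.png",t); cv2.imwrite("pics/s4b.png",s)
a=cv2.resize(t[200:245,200:275],None,fx=7,fy=7,interpolation=cv2.INTER_CUBIC)
b=cv2.resize(s[165:245,205:245],None,fx=7,fy=7,interpolation=cv2.INTER_CUBIC)
o=np.zeros((560,800,3),np.uint8); o[:315,:525]=a; o[:,520:]=b; cv2.imwrite("pics/c4.png",o)
E
```

```text
time: 17.1
ee_pos: [0.4651, 0.2482, 0.1207]
eef_rot: [1.0, -0.007, -0.0, -0.003]
ft_force: [-3.3, 1.1, 6.4]
width: 0.0146
time: 17.6
ee_pos: [0.4652, 0.2479, 0.1207]
eef_rot: [1.0, -0.007, -0.0, -0.003]
ft_force: [-0.2, 0.3, -0.2]
width: 0.0386
time: 18.0
ee_pos: [0.4657, 0.2479, 0.2215]
eef_rot: [1.0, -0.008, 0.001, -0.003]
ft_force: [0.1, 0.0, 0.0]
width: 0.04
```

View pics/c4.png

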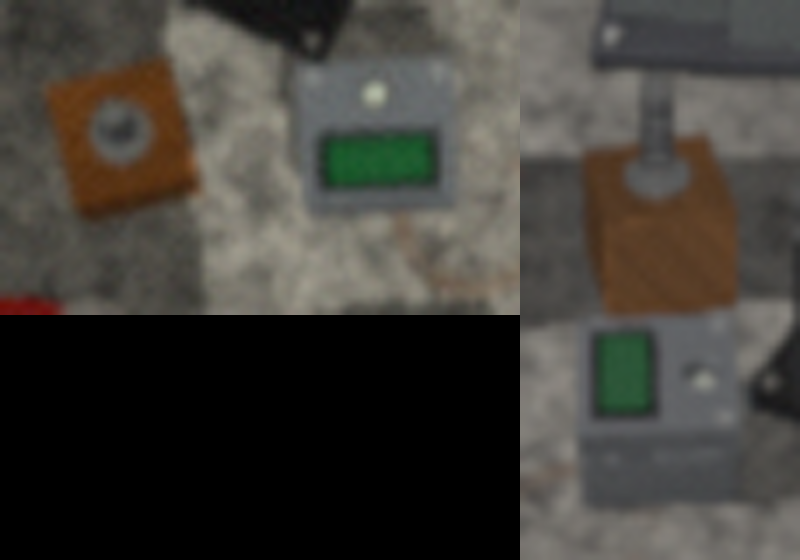

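The collar is centred at top px (216.9,218.3). The button is at (253.1,213.0) in the top view, and its recess at about (230.5,218.3) in the side view.

Run:
```python
from h import *
np.set_printoptions(precision=4,suppress=True)
p=lambda x,y,k,x0,y0:((x+.5)/k-.5+x0,(y+.5)/k-.5+y0)
col=p(121,131,7,200,200); cols=p(657-520,177,7,205,165)
print("collar",onz("top",col,.058),onz("side",cols,.058),tri(col,cols))
b=p(375,94,7,200,200); bs=p(701-520,378,7,205,165)
print("button",onz("top",b,.037),onz("side",bs,.041),tri(b,bs))
q=[p(x,y,7,200,200) for x,y in((295,62),(455,62),(458,208),(306,212))]
print("readout corners",[onz("top",i,.042) for i in q], np.mean([onz("top",i,.042) for i in q],0))
q=[p(x,y,7,200,200) for x,y in((48,88),(168,58))]; print("stand far edge",[onz("top",i,.055) for i in q])
w=p(379,159,7,200,200); ws=p(625-520,374,7,205,165); print("win",onz("top",w,.042),onz("side",ws,.042))
```

```text
collar [0.4289 0.025  0.058 ] [0.4285 0.0224 0.058 ] (array([0.4288, 0.0251, 0.0561]), np.float64(0.0007812125889934566))
button [ 0.45   -0.0863  0.037 ] [ 0.4501 -0.0886  0.041 ] (array([ 0.4499, -0.0862,  0.0389]), np.float64(0.0003407913245773278))
readout corners [array([ 0.4632, -0.0504,  0.042 ]), array([ 0.464 , -0.1218,  0.042 ]), array([ 0.3986, -0.1236,  0.042 ]), array([ 0.3961, -0.0564,  0.042 ])] [ 0.4305 -0.088   0.042 ]
stand far edge [array([0.4481, 0.058 , 0.055 ]), array([0.4621, 0.0054, 0.055 ])]
win [ 0.4201 -0.0884  0.042 ] [ 0.4199 -0.0876  0.042 ]
```

```bash
python3 -m inch '{"translation":[[-0.1,-0.4,0],[-0.2,-0.8,0],[-0.2,-0.8,0]],"rot":[[0,0,0.015],[0,0,0.015],[0,0,0.015]],"jaw":[50,50,50]}' 30; python3 -m inch '{"translation":[[-0.1,-0.4,0],[-0.18,-0.8,0],[-0.18,-0.8,0]],"rot":[[0,0,0],[0,0,0],[0,0,0]],"jaw":[50,50,50]}' 30;  python3 -m inch '{"translation":[[0,-0.4,0],[0,-0.63,-0.4],[0,-0.63,-0.5],[0,-0.63,-0.5]],"rot":[[0,0,0],[0,0,0],[0,0,0],[0,0,0]],"jaw":[50,50,50,50]}' 30
```

```text
time: 18.4
ee_pos: [0.4443, 0.161, 0.2179]
eef_rot: [1.0, -0.003, -0.002, -0.0]
ft_force: [0.4, -0.3, 0.4]
width: 0.0488
time: 18.7
ee_pos: [0.4251, 0.0758, 0.2166]
eef_rot: [1.0, -0.007, -0.003, 0.001]
ft_force: [0.0, -0.6, -0.1]
width: 0.0499
time: 19.1
ee_pos: [0.4237, 0.0134, 0.1646]
eef_rot: [1.0, -0.007, -0.005, 0.0]
ft_force: [-0.3, 0.5, 0.1]
width: 0.0496
```

```bash
python3 -m inch '{"translation":[[0.05,0.115,0],[0.05,0.115,-0.3],[0.05,0.115,-0.6],[0.05,0.115,-0.86],[0.05,0.115,-0.86]],"rot":[[0,0.01,0.015],[0,0.01,0.015],[0,0.01,0.015],[0,0.01,0.015],[0,0.01,0.015]],"jaw":[50,50,50,50,50]}' 30; python3 -m inch '{"translation":[[0,0,0],[0,0,0],[0,0,0],[0,0,0],[0,0,0],[0,0,0],[0,0,0]],"rot":[[0,0,0],[0,0,0],[0,0,0],[0,0,0],[0,0,0],[0,0,0],[0,0,0]],"jaw":[10,10,10,10,10,10,10]}' 30
```

```text
time: 19.6
ee_pos: [0.4271, 0.0265, 0.0769]
eef_rot: [1.0, 0.002, -0.013, -0.001]
ft_force: [-0.2, 1.2, 0.4]
width: 0.0499
time: 20.3
ee_pos: [0.4273, 0.0264, 0.0771]
eef_rot: [1.0, 0.002, -0.013, -0.001]
ft_force: [-0.6, -0.4, 3.8]
width: 0.0129
```

```bash
python3 -m inch '{"translation":[[0,0,0.2],[0,0,0.4],[0,0,0.7],[0,0,0.7]],"rot":[[0,0,0],[0,0,0],[0,0,0],[0,0,0]],"jaw":[10,10,10,10]}' 30; python3 -m inch '{"translation":[[0.1,-0.3,0],[0.15,-0.6,0],[0.21,-0.9,0],[0.21,-1,0],[0.21,-1,0],[0.21,-1,0]],"rot":[[0,0,0],[0,0,0],[0,0,0],[0,0,0],[0,0,0],[0,0,0]],"jaw":[10,10,10,10,10,10]}' 30
```

```text
time: 20.7
ee_pos: [0.4292, 0.0267, 0.1501]
eef_rot: [1.0, 0.002, -0.01, -0.0]
ft_force: [0.2, 0.0, -0.7]
width: 0.0132
time: 21.3
ee_pos: [0.4499, -0.0722, 0.1497]
eef_rot: [1.0, 0.002, -0.01, -0.0]
ft_force: [-0.5, 0.4, -0.3]
width: 0.0136
```

```bash
python3 -m inch '{"translation":[[-0.01,-0.137,0],[-0.01,-0.137,-0.22],[-0.01,-0.137,-0.22],[-0.01,-0.137,-0.22]],"rot":[[0,0,0],[0,0,0],[0,0,0],[0,0,0]],"jaw":[10,10,10,10]}' 30
python3 - <<'E'
from h import *
print(r.read_state()["ee_pos"])
t=eyes.camera("top"); s=eyes.camera("side"); cv2.imwrite("pics/t5.png",t); cv2.imwrite("pics/s5.png",s)
a=cv2.resize(t[190:240,230:280],None,fx=8,fy=8,interpolation=cv2.INTER_CUBIC)
b=cv2.resize(s[180:230,205:255],None,fx=8,fy=8,interpolation=cv2.INTER_CUBIC)
cv2.imwrite("pics/c5.png",np.hstack([a,b]))
E
```

```text
time: 21.7
ee_pos: [0.4486, -0.0855, 0.1279]
eef_rot: [1.0, 0.003, -0.011, -0.001]
ft_force: [0.1, 0.2, -0.6]
width: 0.0132
[ 0.44864698 -0.08548465  0.12786669]
```

View pics/c5.png

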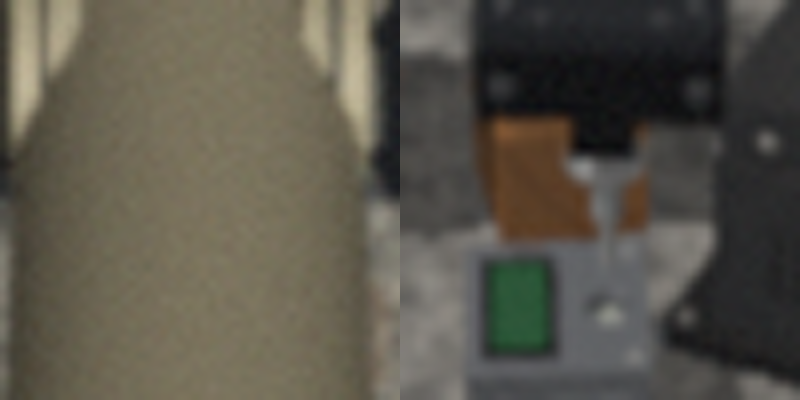

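The side view shows the stylus tip at px (230.7,213.1), in line with the recess at (230.6,218.5). The arm hides the readout from above.

Run:
```python
from h import *
for z in(.059,.061,.063): print(z,onz("side",(230.7,213.0),z))
print(onz("side",(230.6,218.3),.042),onz("side",(230.8,218.8),.036))
```

```text
0.059 [ 0.45095796 -0.08588193  0.059     ]
0.061 [ 0.4510381  -0.08825845  0.061     ]
0.063 [ 0.45111824 -0.09063497  0.063     ]
[ 0.450601   -0.08855529  0.042     ] [ 0.45097975 -0.08375443  0.036     ]
```

```bash
python3 -m inch '{"translation":[[0,-0.005,-0.1],[0,-0.005,-0.2],[0,-0.005,-0.2]],"rot":[[0,0,0],[0,0,0],[0,0,0]],"jaw":[10,10,10]}' 30; python3 -m inch '{"translation":[[0,0,-0.03],[0,0,-0.05],[0,0,-0.05]],"rot":[[0,0,0],[0,0,0],[0,0,0]],"jaw":[10,10,10]}' 30;  python3 -m inch '{"translation":[[0,0,-0.02],[0,0,-0.02]],"rot":[[0,0,0],[0,0,0]],"jaw":[10,10]}' 30
```

```text
time: 22.1
ee_pos: [0.4483, -0.086, 0.107]
eef_rot: [1.0, 0.003, -0.011, -0.001]
ft_force: [-0.1, 0.2, -0.2]
width: 0.0133
time: 22.4
ee_pos: [0.4483, -0.0859, 0.1019]
eef_rot: [1.0, 0.003, -0.011, -0.001]
ft_force: [0.1, 1.0, 1.0]
width: 0.013
time: 22.6
ee_pos: [0.4484, -0.0859, 0.0999]
eef_rot: [1.0, 0.003, -0.011, -0.001]
ft_force: [-0.4, 0.2, 2.1]
width: 0.0131
```

```bash
python3 -m inch '{"translation":[[0,0,-0.012],[0,0,-0.012]],"rot":[[0,0,0],[0,0,0]],"jaw":[10,10]}' 30; python3 -m inch '{"translation":[[0,0,-0.01],[0,0,-0.01]],"rot":[[0,0,0],[0,0,0]],"jaw":[10,10]}' 30
```

```text
time: 22.8
ee_pos: [0.4486, -0.0859, 0.0989]
eef_rot: [1.0, 0.003, -0.011, -0.001]
ft_force: [-1.4, 0.4, 4.7]
width: 0.0133
time: 23.0
ee_pos: [0.4489, -0.0859, 0.0986]
eef_rot: [1.0, 0.003, -0.011, -0.001]
ft_force: [-4.0, 1.9, 11.0]
width: 0.0134
```

The button reached its hard end: 2 N, then 4.7 N, then 11 N over the last 1.3 mm, with the tip near z = 32 mm. Now I put the stylus back.

```bash
python3 -m inch '{"translation":[[0,0,0.2],[0,0,0.5],[0,0,0.51],[0,0,0.51]],"rot":[[0,0,0],[0,0,0],[0,0,0],[0,0,0]],"jaw":[10,10,10,10]}' 30; python3 -m inch '{"translation":[[-0.07,0.35,0],[-0.14,0.7,0],[-0.18,0.95,0],[-0.18,0.95,0],[-0.18,0.95,0]],"rot":[[0,0,0],[0,0,0],[0,0,0],[0,0,0],[0,0,0]],"jaw":[10,10,10,10,10]}' 30
```

```text
time: 23.4
ee_pos: [0.4492, -0.0862, 0.1498]
eef_rot: [1.0, 0.003, -0.01, -0.0]
ft_force: [0.1, -0.0, -0.5]
width: 0.0134
time: 23.9
ee_pos: [0.4307, 0.0087, 0.149]
eef_rot: [1.0, 0.003, -0.011, 0.0]
ft_force: [0.2, -0.9, -1.5]
width: 0.0133
```

```bash
python3 -m inch '{"translation":[[-0.025,0.178,0],[-0.025,0.178,0],[-0.025,0.178,0]],"rot":[[0,0,0],[0,0,0],[0,0,0]],"jaw":[10,10,10]}' 30; python3 -m inch '{"translation":[[0,0,-0.2],[0,0,-0.4],[0,0,-0.4]],"rot":[[0,0,0],[0,0,0],[0,0,0]],"jaw":[10,10,10]}' 30; python3 -m inch '{"translation":[[0,0,-0.15],[0,0,-0.28],[0,0,-0.28]],"rot":[[0,0,0],[0,0,0],[0,0,0]],"jaw":[10,10,10]}' 30
```

```text
time: 24.2
ee_pos: [0.4281, 0.0254, 0.1486]
eef_rot: [1.0, 0.003, -0.011, 0.0]
ft_force: [-0.5, 0.3, -1.3]
width: 0.0132
time: 24.5
ee_pos: [0.4267, 0.0241, 0.1066]
eef_rot: [1.0, 0.002, -0.013, -0.0]
ft_force: [0.7, 0.5, -0.2]
width: 0.0131
time: 24.8
ee_pos: [0.4262, 0.0238, 0.0778]
eef_rot: [1.0, 0.002, -0.014, -0.001]
ft_force: [0.4, -0.6, -0.0]
width: 0.0131
```

```bash
python3 -m inch '{"translation":[[0,0.01,-0.01],[0,0.01,-0.01],[0,0.01,-0.01],[0,0.01,-0.01],[0,0.01,-0.01],[0,0.01,-0.01]],"rot":[[0,0,0],[0,0,0],[0,0,0],[0,0,0],[0,0,0],[0,0,0]],"jaw":[10,20,50,50,50,50]}' 30; python3 -m inch '{"translation":[[0,0,0.3],[0,0,0.7],[0,0,1],[0,0,1]],"rot":[[0,-0.01,0],[0,-0.02,0],[0,-0.02,0],[0,-0.02,0]],"jaw":[50,50,50,50]}' 30; python3 -m inch '{"translation":[[-0.15,0.5,0.1],[-0.3,1,0.2],[-0.3,1,0.2],[-0.3,1,0.2]],"rot":[[0,0,0],[0,0,0],[0,0,0],[0,0,0]],"jaw":[87,87,87,87]}' 30
python3 - <<'E'
from h import *
t=eyes.camera("top"); s=eyes.camera("side"); cv2.imwrite("pics/t6.png",t); cv2.imwrite("pics/s6.png",s)
f=lambda a,k:cv2.convertScaleAbs(cv2.resize(a,None,fx=k,fy=k,interpolation=cv2.INTER_CUBIC),alpha=1.5,beta=-50)
a=f(t[170:245,265:345],5); b=f(s[180:320,195:275],4)
o=np.zeros((600,740,3),np.uint8); o[:375,:400]=a; o[:560,410:730]=b; cv2.imwrite("pics/c6.png",o)
E
```

```text
time: 25.4
ee_pos: [0.4262, 0.0247, 0.0769]
eef_rot: [1.0, 0.002, -0.014, -0.001]
ft_force: [0.6, -1.0, -0.2]
width: 0.0436
time: 25.8
ee_pos: [0.4283, 0.0249, 0.1805]
eef_rot: [1.0, 0.002, -0.0, 0.0]
ft_force: [-0.0, -0.3, -0.3]
width: 0.0496
time: 26.2
ee_pos: [0.398, 0.1259, 0.2004]
eef_rot: [1.0, 0.004, -0.0, 0.001]
ft_force: [0.3, -0.2, -0.1]
width: 0.0738
```

View pics/c6.png

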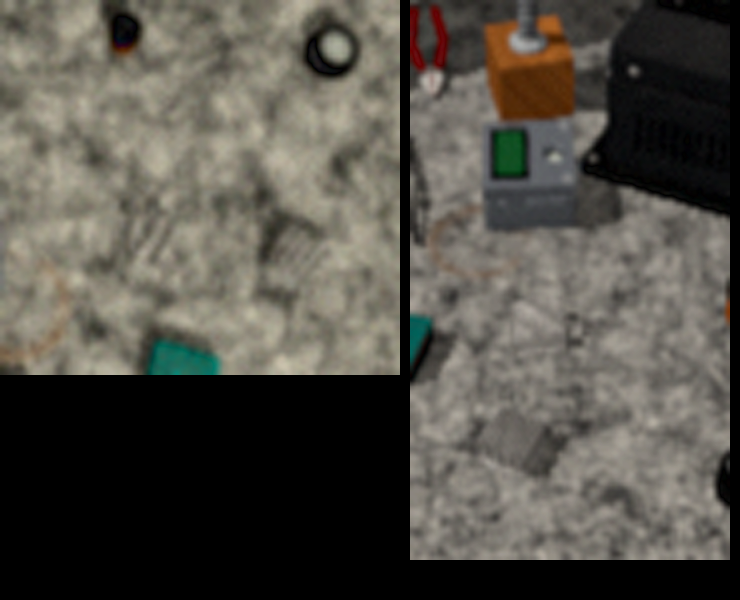

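The stylus is back upright in the stand. Sinks A (top crop (150,240)) and B (297,245) have low contrast, so I'll average frames to denoise and enlarge them.

Run:
```python
from h import *
np.set_printoptions(precision=3,suppress=True)
t=np.mean([eyes.camera("top") for _ in range(12)],0); s=np.mean([eyes.camera("side") for _ in range(12)],0)
np.save("pics/t7.npy",t); np.save("pics/s7.npy",s)
def f(a,c,n=15,k=9):
    x,y=c; p=a[y-n:y+n+1,x-n:x+n+1].mean(2); p=(p-np.percentile(p,1))/(np.percentile(p,99)-np.percentile(p,1)); return (255*np.clip(cv2.resize(p,None,fx=k,fy=k,interpolation=cv2.INTER_LANCZOS4),0,1)).astype(np.uint8)
o=np.vstack([np.hstack([f(t,(294,216)),f(t,(324,220))]),np.hstack([f(s,(229,261)),f(s,(221,290))])])
cv2.imwrite("pics/c7.png",o); print(o.shape)
# line-texture map: coherent fine gradients, bench only
g=cv2.GaussianBlur(t.mean(2),(0,0),.6); gx=cv2.Sobel(g,cv2.CV_64F,1,0); gy=cv2.Sobel(g,cv2.CV_64F,0,1)
B=lambda a:cv2.GaussianBlur(a,(0,0),3)
J=B(gx*gx),B(gy*gy),B(gx*gy); co=np.hypot(J[0]-J[1],2*J[2])/(J[0]+J[1]+50); ang=.5*np.degrees(np.arctan2(2*J[2],J[0]-J[1]))
for p in((294,216),(324,220),(293,214)): print(p,co[p[1],p[0]],ang[p[1],p[0]])
```

```text
(558, 558)
(294, 216) 0.5674332556472571 19.756153706349917
(324, 220) 0.26361067324552445 45.81676917087741
(293, 214) 0.49498064995635027 10.723069745820883
```

View pics/c7.png

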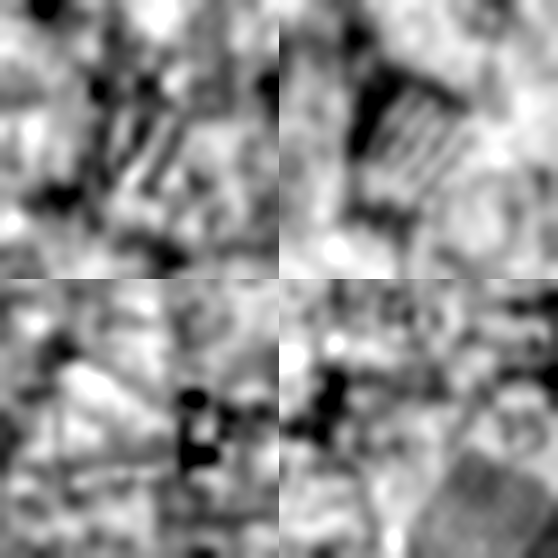

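B's side-view position jumped from (222,290) to about (229,301) between my two sets of frames, so B was knocked. I'll re-shoot and use colour (neutral aluminium against warm stone) to find the outlines.

Run:
```python
from h import *
np.set_printoptions(precision=3,suppress=True)
t=np.mean([eyes.camera("top") for _ in range(12)],0); s=np.mean([eyes.camera("side") for _ in range(12)],0)
np.save("pics/t8.npy",t); np.save("pics/s8.npy",s)
out=[]
for n,a,(x0,x1,y0,y1) in(("top",t,(265,400,150,265)),("side",s,(180,320,235,345))):
    ch=(a[...,2]-a[...,0])/(a.mean(2)+1); ch=cv2.GaussianBlur(ch,(0,0),1.0)
    c=ch[y0:y1,x0:x1]; med=np.median(c); print(n,"median chroma",med,c.std())
    m=(abs(c)<.5*med).astype(np.uint8); m=cv2.morphologyEx(m,cv2.MORPH_OPEN,np.ones((3,3)))
    k,_=cv2.findContours(m,0,2)
    for q in k:
        if cv2.contourArea(q)>25:
            R=cv2.minAreaRect(q); print(n,np.array(R[0])+[x0,y0],np.array(R[1]),R[2],cv2.contourArea(q),a[int(R[0][1])+y0,int(R[0][0])+x0])
    v=np.clip(128+c/med*60,0,255).astype(np.uint8); out.append(cv2.resize(v,(390,int(390*(y1-y0)/(x1-x0))),interpolation=cv2.INTER_CUBIC))
    g=a[y0:y1,x0:x1].mean(2); g=np.clip((g-60)*1.5,0,255).astype(np.uint8); out.append(cv2.resize(g,(390,int(390*(y1-y0)/(x1-x0))),interpolation=cv2.INTER_CUBIC))
h=min(o.shape[0] for o in out); out=[o[:h] for o in out]
o=np.vstack([np.hstack(out[:2]),np.hstack(out[2:])])[:600]; print(o.shape); cv2.imwrite("pics/c8.png",o)
```

```text
top median chroma 0.1100447564922406 0.3530151493698401
side median chroma 0.06753366293123916 0.12335103421337347
side [278. 299.] [14. 12.] 90.0 135.5 [78.833 80.833 81.417]
side [315.908 297.312] [41.565  7.798] 82.40535736083984 181.5 [34.167 33.917 34.667]
(600, 780)
```

View pics/c8.png

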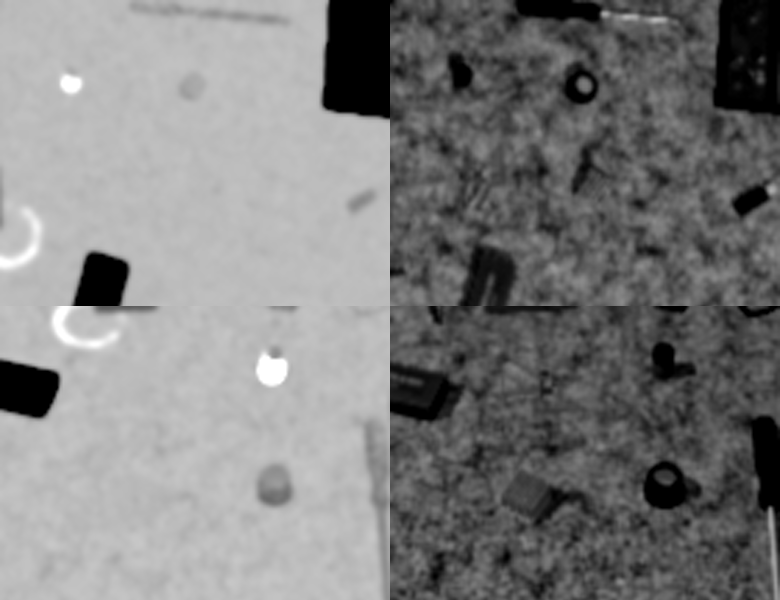

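B is now at top px (332.5,209) and side px (230,303). The frames from before and after the knock let me difference it out numerically, with no extra view.

Run:
```python
from h import *
np.set_printoptions(linewidth=220)
t=np.load("pics/t8.npy").mean(2)-np.load("pics/t7.npy").mean(2)
s=np.load("pics/s8.npy").mean(2)-cv2.imread("pics/s6.png").mean(2)
print("top cols 322..344 rows 196..222"); print(np.round(t[196:222,322:345]).astype(int))
print("side cols 218..246 rows 288..318"); print(np.round(s[288:318,218:247]).astype(int))
print(onz("top",(332.5,208.8),.015),onz("side",(230.2,302.8),.015),tri((332.5,208.8),(230.2,302.8)))
```

```text
top cols 322..344 rows 196..222
[[  0   0   0  -1  -1  -1   0   0   1   0   0   1   1  -1  -1   0  -1  -1   0  -1   1   0   0]
 [ -1   0   0   0   1  -1   0   0   0  -1   0   0   0   0  -1   1   0  -1   0   0  -1  -1   1]
 [  0  -1  -1   0   0   0   0   1  -1   1   0   0   0   0  -1   1  -2   1  -1   1  -1   0   0]
 [  0   0   0   0   0   0   1   0   0   0   0   1   0   0   0  -1   0   0   0   1  -1  -1   0]
 [  0  -1   1   1   0   1   0  -1  -1   2   0   0  -1  -1   0  -1   1   1   0   1   0   0   0]
 [  0  -1   0   0  -1   0   0   0  -1   0   0   0   0   0   0  -1   0   1   0   0   0   1   0]
 [  0   1   0   0   0   0   0   0   0  -1   0   1   0   1   0   0   1   0   1   0  -1   1   0]
 [  1   0   1  -1   1   0   0   1   1  -1   1   1  -1  -1  -2   0   0   1   1  -2   0   0   0]
 [  1   1  -1  -1   1   0   1   0  -1  -1  -4  -2   0   1   0   0   0  -1   1   1   0  -1   1]
 [  2   0   0   0  -1   1   2  -1  -2  -8 -19 -11  -5   0   0  -1   1  -1   0   0   0  -1   0]
 [ -1   1   0   0  -1   1  -1   1  -5 -22 -36 -27 -17  -6  -1  -1   1   1  -1   0   0  -1   0]
 [  1   0   1   0   2  
[... 4465 characters left out ...]
 -4 -11  -9  -8  -4   0  -1   0  -1   1  -1   0   2   1  -1   1]
 [  0   0   1  -1   0   0   1   0   0  -1   0   1   3   1   0   1   1   1   1   0   1   1   0  -1  -1   0  -1   0   0]
 [  0   1  -1   0   0   0   0   0  -1   0   1   0   1   1   0   1   0   0   1   0   1   0   0   0  -1   2   0   1   0]
 [  0   0   1  -1   1   1   0  -1   0   0  -1   1   0   0   0   0  -1   0  -1   0  -1   1   0   0   1   0   0   0   0]
 [  0   0   1   0   0  -1   0   0   0  -1  -1   1   0   2  -1   1  -1  -1   1   0  -1   0   0   0  -1  -1   0   0   0]]
[ 0.47001904 -0.33815903  0.015     ] [ 0.456396   -0.35026655  0.015     ] (array([ 0.46373875, -0.34114878,  0.00612993]), np.float64(0.015800454326494358))
```

Run:
```python
from h import *
t=np.load("pics/t8.npy"); s=np.load("pics/s8.npy")
def f(a,c,n=14,k=13):
    x,y=c; p=a[y-n:y+n+1,x-n:x+n+1].mean(2); p=np.clip((p-np.percentile(p,2))/(np.percentile(p,98)-np.percentile(p,2)),0,1)
    o=np.clip(255*cv2.resize(p,None,fx=k,fy=k,interpolation=cv2.INTER_CUBIC),0,255).astype(np.uint8)
    o=cv2.cvtColor(o,cv2.COLOR_GRAY2BGR)
    for i in range(0,2*n+1,4):
        q=int((i+.5)*k); cv2.line(o,(q,0),(q,8),(0,255,255),1); cv2.line(o,(0,q),(8,q),(0,255,255),1)
        cv2.putText(o,str(x-n+i),(q-12,20),0,.35,(0,255,255),1); cv2.putText(o,str(y-n+i),(10,q+4),0,.35,(0,255,255),1)
    return cv2.resize(o,(300,300))if 0 else o[:, :]
A=np.hstack([f(t,(294,216),11),f(t,(335,213),11)]); B=np.hstack([f(s,(229,261),11),f(s,(231,303),11)])
o=np.vstack([A,B]); print(o.shape); cv2.imwrite("pics/c9.png",o)
```

```text
(598, 598, 3)
```

View pics/c9.png

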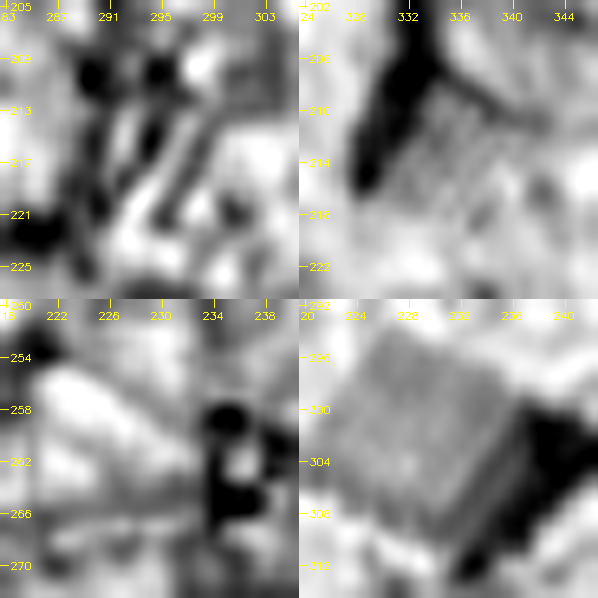

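The zoomed view shows B's top face in the side view, with corners at about (226.1,294.3), (221.3,302.7), (236.9,299.3) and (231.5,310.4). In the top view its edges run (334,207.7) to (342.4,211.1) and to (329.3,216.1). A's streaks are centred near top (294,217) and side (227.5,261).

Run:
```python
from h import *
np.set_printoptions(precision=4,suppress=True)
c=np.array([onz("side",p,.02) for p in((226.1,294.3),(236.9,299.3),(231.5,310.4),(221.3,302.7))]); print(c,c.mean(0))
for i in range(4): d=c[(i+1)%4]-c[i]; print(np.linalg.norm(d),np.degrees(np.arctan2(d[1],d[0])))
q=np.array([onz("top",p,.02) for p in((334,207.7),(342.4,211.1),(329.3,216.1))]); print(q)
for a,b in((0,1),(0,2)): d=q[b]-q[a]; print(np.linalg.norm(d),np.degrees(np.arctan2(d[1],d[0])))
print("ctr top from corners", (q[1]+q[2])/2)
print("shadow", onz("side",(243,302.5),0)-onz("side",(236.9,299.3),.02))
p13=lambda X,Y,x0,y0:((X+.5)/13-.5+x0,(Y+.5)/13-.5+y0)
for X,Y in((125,225),(195,140),(165,210),(215,130),(95,75),(158,72),(90,220)): print("A top",X,Y,onz("top",p13(X,Y,283,205),.02)[:2])
for X,Y in((40,370),(190,465),(205,400),(230,420),(230,500),(50,525),(200,515)): print("A side",X,Y,onz("side",p13(X,Y-299,218,250),.02)[:2],onz("side",p13(X,Y-299,218,250),0)[:2])
```

```text
[[ 0.4465 -0.3305  0.02  ]
 [ 0.4715 -0.3444  0.02  ]
 [ 0.46   -0.3742  0.02  ]
 [ 0.4365 -0.3538  0.02  ]] [ 0.4536 -0.3507  0.02  ]
0.02867760256700118 -29.00313900145064
0.03193409654086894 -111.22540690810733
0.031133694140830476 139.0112972253568
0.025303174558531066 66.7678123950804
[[ 0.4727 -0.3422  0.02  ]
 [ 0.4621 -0.3685  0.02  ]
 [ 0.4457 -0.3267  0.02  ]]
0.028393688151791285 -111.94210491248384
0.031175965445532545 150.31509966591807
ctr top from corners [ 0.4539 -0.3476  0.02  ]
shadow [ 0.0141  0.0062 -0.02  ]
A top 125 225 [ 0.426  -0.2094]
A top 195 140 [ 0.447  -0.2265]
A top 165 210 [ 0.4298 -0.2191]
A top 215 130 [ 0.4495 -0.2314]
A top 95 75 [ 0.4627 -0.2022]
A top 158 72 [ 0.4637 -0.2176]
A top 90 220 [ 0.4271 -0.2009]
A side 40 370 [ 0.428 -0.207] [ 0.4265 -0.1879]
A side 190 465 [ 0.4581 -0.2319] [ 0.4576 -0.2135]
A side 205 400 [ 0.4607 -0.2148] [ 0.4602 -0.196 ]
A side 230 420 [ 0.4656 -0.2201] [ 0.4653 -0.2014]
A side 230 500 [ 0.466  -0.2408] [ 0.4657 -0.2227]
A side 50 525 [ 0.4318 -0.2473] [ 0.4305 -0.2294]
A side 200 515 [ 0.4603 -0.2446] [ 0.4598 -0.2266]
```

Before touching A I'll check for a third, camouflaged sink. I rectify both views onto the bench plane and print where they disagree, since anything with height decorrelates.

Run:
```python
from h import *
xs=np.arange(.66,.34,-.002); ys=np.arange(.12,-.56,-.002)
def rect(n,a):
    c=C[n]; X,Y=np.meshgrid(xs,ys,indexing="ij"); P=np.stack([X,Y,0*X],-1)@c["R"].T+c["t"]
    return cv2.remap(a.mean(2).astype(np.float32),(c["fx"]*P[...,0]/P[...,2]+c["cx"]).astype(np.float32),(c["fy"]*P[...,1]/P[...,2]+c["cy"]).astype(np.float32),cv2.INTER_CUBIC)
A=rect("top",np.load("pics/t8.npy")); B=rect("side",np.load("pics/s8.npy"))
for d in ((0,0),(1,0),(0,1),(-1,0),(0,-1)):
    pass
A=cv2.GaussianBlur(A,(0,0),1.5); B=cv2.GaussianBlur(B,(0,0),1.5)
# best small registration shift
sh=cv2.phaseCorrelate(A,B); print("shift mm",np.array(sh[0])*2,sh[1])
B=cv2.warpAffine(B,np.float32([[1,0,-sh[0][0]],[0,1,-sh[0][1]]]),B.shape[::-1]) if np.hypot(*sh[0])<4 else B
m=lambda a:cv2.GaussianBlur(a,(0,0),5)
ncc=(m(A*B)-m(A)*m(B))/np.sqrt((m(A*A)-m(A)**2)*(m(B*B)-m(B)**2)+1)
np.save("pics/ncc.npy",ncc)
print("y cols:",np.round(ys[4::5][:68:4],2))
for i in range(4,len(xs),5):
    print("%.2f "%xs[i],"".join(" .:-=+*#%@"[9-int(np.clip(v,0,.999)*10)] for v in ncc[i,4::5]))
```

```text
shift mm [36.15656182 -1.09736905] -0.03250691837734646
y cols: [ 0.11  0.07  0.03 -0.01 -0.05 -0.09 -0.13 -0.17 -0.21 -0.25 -0.29 -0.33
 -0.37 -0.41 -0.45 -0.49 -0.53]
0.65  @@@@@@%#+  :+%%@@@@@@=--.          .::.      .::--......=@@@@@@@@@@@
0.64  @@@@@@@@%. :+*#%%@@@@##+.          ...       .:::.......-@@@@@@@@@@@
0.63  @@@@@@@@@*-+#%%%#%%%###*:                     ...     ..-%@@@@@@@%%@
0.62  @@@@@%##**%@@@@@%%##*++=-                              .=#@@@@@@**%@
0.61  %@@@@%#*==*@@@@%%@@#*=-:.  .-.                         .=*%@@@@%+#%@
0.60  #@@%@@@#+=+%@@%###%@*-..  :*%+:....          ..        .-=#@@@@@%%%@
0.59  %@#*@@@*+++*@@@@%**#+.   .#@@%*=:..     .:..:-=:.      .:-*@@@@@@@@@
0.58  @@%%@@@+=+**@@@@@%=:.    .@@@@@#:..     -=--*@%+:      .-=#@@@@@@@@@
0.57  @@@@@@@*+#%@@@@@@%:.     .%@@@@*: .     -=+#@@@*-.     .-=#@@@@@@@@@
0.56  %%@@@@@@@@@@@@@@@*:.      +@@@#-.       :-=+%%*=-.     .:=#@@#+%@@@@
0.55  %%@@@@@@@@@@@@@@%-:.      :+#*-.        .::::-::.      .-+%%+:.=*#%@
0.54  @@@@@@#@@@@@@@@@@-.         ...          ..   ..        :+%*-..=+#%@
0.53  @@@@#+=*%@@@@@@@@:.      
[... 768 characters left out ...]
.-==-.           . :*@@@@
0.42  @@@@@@@@@@@%@@#%@@@%+-..    .-*%*-.         .::.            ..-#@@@@
0.41  @@@@@@@%%#=+@@*+*%#=:...     .:-:                            .=%@@@@
0.40  @@@@@%*=:..-##=:-=-:..                                       :*@@@@@
0.39  @@@@%--:.  :*+-.::.                                          :#@@@@@
0.38  @@@@=....  :=-:::.             .                             :%@@@@@
0.37  +=-:...:::.                   .:...                          .#@@@@@
0.36     .-:-===:                  .-::-=:                         .+@@@@@
0.35     --:-++=:         ..       :=-=**:                         .+@@@@@
0.34     =-:-**-:        .::       -==+%#:                         .*@@@@@
```

The map shows only the known items, the jar, loupe, A (about (.445,-.21)) and B, so there are two sinks. I'll check the wrist range and head for B at (.454,-.349), fins along about -27°.

```bash
python3 -m inch '{"translation":[[0.1,-0.5,0],[0.1,-1,0],[0.1,-1,0]],"rot":[[0,0,0],[0,0,0],[0,0,0]],"jaw":[87,87,87]}' 20; python3 -m inch '{"translation":[[0,-0.5,0],[0,-1,0],[0,-1,0]],"rot":[[0,0,0],[0,0,0],[0,0,0]],"jaw":[87,87,87]}' 20; python3 -m inch '{"translation":[[0,-0.5,0],[0,-1,0],[0,-1,0]],"rot":[[0,0,0],[0,0,0],[0,0,0]],"jaw":[87,87,87]}' 20; python3 -m inch '{"translation":[[0.1,-0.5,0],[0.2,-1,0],[0.2,-1,0],[0.2,-1,0],[0.2,-1,0]],"rot":[[0,0,0.14],[0,0,0.28],[0,0,0.42],[0,0,0.5],[0,0,0.5]],"jaw":[87,87,87,87,87]}' 20; python3 -c "
from bench import r; import numpy as np; print(np.round(r.read_state()['joint_positions'],3))"
```

```text
time: 29.0
ee_pos: [0.408, 0.0191, 0.2001]
eef_rot: [1.0, -0.002, -0.001, 0.001]
ft_force: [1.1, 0.7, 0.3]
width: 0.0871
time: 29.3
ee_pos: [0.4073, -0.0862, 0.1999]
eef_rot: [1.0, -0.005, -0.001, 0.001]
ft_force: [0.7, 0.3, 0.9]
width: 0.0871
time: 29.6
ee_pos: [0.4061, -0.1916, 0.1994]
eef_rot: [1.0, -0.009, -0.001, 0.001]
ft_force: [-0.6, 0.9, -0.2]
width: 0.0871
time: 30.1
ee_pos: [0.4263, -0.2913, 0.1991]
eef_rot: [0.968, 0.251, -0.001, 0.001]
ft_force: [-0.4, 0.6, -0.0]
width: 0.0872
[ 1.108  0.172 -0.654  1.764  0.112  1.244 -0.64 ]
```

```bash
python3 -m inch '{"translation":[[0.1,-0.3,0],[0.28,-0.577,0],[0.28,-0.577,-0.3],[0.28,-0.577,-0.7],[0.28,-0.577,-0.9],[0.28,-0.577,-0.9]],"rot":[[0,0,0.14],[0,0,0.28],[0,0,0.42],[0,0,0.565],[0,0,0.565],[0,0,0.565]],"jaw":[87,87,87,87,87,87]}' 20; python3 -m inch '{"translation":[[0,0,-0.4],[0,0,-0.8],[0,0,-0.93],[0,0,-0.93]],"rot":[[0,0,0],[0,0,0],[0,0,0],[0,0,0]],"jaw":[87,87,87,87]}' 20
```

```text
time: 30.7
ee_pos: [0.453, -0.3474, 0.1063]
eef_rot: [0.854, 0.521, -0.001, -0.002]
ft_force: [-0.5, -0.5, 0.5]
width: 0.0871
time: 31.1
ee_pos: [0.4533, -0.347, 0.0139]
eef_rot: [0.854, 0.521, -0.002, -0.002]
ft_force: [-0.7, -0.2, 0.3]
width: 0.0868
```

```bash
python3 -m inch '{"translation":[[0,0,0],[0,0,0],[0,0,0],[0,0,0],[0,0,0],[0,0,0],[0,0,0],[0,0,0],[0,0,0],[0,0,0]],"rot":[[0,0,0],[0,0,0],[0,0,0],[0,0,0],[0,0,0],[0,0,0],[0,0,0],[0,0,0],[0,0,0],[0,0,0]],"jaw":[20,20,20,20,20,20,20,20,20,20]}' 10
```

```text
time: 32.1
ee_pos: [0.4532, -0.3469, 0.0139]
eef_rot: [0.854, 0.52, -0.002, -0.002]
ft_force: [-0.4, -0.3, 1.0]
width: 0.0311
```

B is gripped (31 mm, as at a face). I lift it and carry it to the left half of the plate.

```bash
python3 -m inch '{"translation":[[0,0,0],[0,0,0.2],[0,0,0.6],[0,0,1],[0,0,1]],"rot":[[0,0,0],[0,0,0],[0,0,0],[0,0,0],[0,0,0]],"jaw":[20,20,20,20,20]}' 25; python3 -m inch '{"translation":[[-0.2,0.4,0.4],[-0.4,0.8,0.86],[-0.44,1,0.86],[-0.44,1,0.86],[-0.44,1,0.86]],"rot":[[0,0,-0.13],[0,0,-0.26],[0,0,-0.39],[0,0,-0.5],[0,0,-0.5]],"jaw":[20,20,20,20,20]}' 25;  python3 -m inch '{"translation":[[0,0.4,0],[0,0.8,0],[0,1,0],[0,1,0],[0,1,0]],"rot":[[0,0,-0.13],[0,0,-0.26],[0,0,-0.39],[0,0,-0.5],[0,0,-0.5]],"jaw":[20,20,20,20,20]}' 25; python3 -m inch '{"translation":[[0,0.4,0],[0,0.8,0],[0,1,0],[0,1,0]],"rot":[[0,0,-0.08],[0,0,-0.08],[0,0,-0.08],[0,0,-0.08]],"jaw":[20,20,20,20]}' 25
```

```text
time: 32.6
ee_pos: [0.456, -0.3483, 0.1193]
eef_rot: [0.854, 0.521, -0.0, 0.002]
ft_force: [1.1, -0.2, 0.2]
width: 0.0302
time: 33.1
ee_pos: [0.4119, -0.2481, 0.2057]
eef_rot: [0.96, 0.281, -0.001, 0.003]
ft_force: [-1.0, -1.0, -1.2]
width: 0.0303
time: 33.6
ee_pos: [0.4118, -0.1483, 0.205]
eef_rot: [1.0, 0.024, -0.002, 0.002]
ft_force: [-0.5, -0.1, -1.5]
width: 0.0296
time: 34.0
ee_pos: [0.412, -0.0464, 0.2048]
eef_rot: [1.0, -0.013, -0.002, 0.002]
ft_force: [0.1, -0.2, -0.1]
width: 0.0304
```

```bash
python3 -m inch '{"translation":[[0,0.4,0],[0,0.8,0],[0,1,0],[0,1,0]],"rot":[[0,0,-0.02],[0,0,-0.02],[0,0,-0.02],[0,0,-0.02]],"jaw":[20,20,20,20]}' 25; python3 -m inch '{"translation":[[0,0.4,0],[0.1,0.8,0],[0.2,1,0],[0.2,1,0]],"rot":[[0,0,0],[0,0,0],[0,0,0],[0,0,0]],"jaw":[20,20,20,20]}' 25; python3 -m inch '{"translation":[[0.4,0.4,0],[0.8,0.8,0],[1,1,0],[1,1,0],[1,1,0]],"rot":[[0,0,0],[0,0,0],[0,0,0],[0,0,0],[0,0,0]],"jaw":[20,20,20,20,20]}' 25
```

```text
time: 34.4
ee_pos: [0.4123, 0.0551, 0.2048]
eef_rot: [1.0, -0.02, -0.002, 0.001]
ft_force: [-0.4, -0.1, -0.2]
width: 0.0303
time: 34.8
ee_pos: [0.4335, 0.1559, 0.2044]
eef_rot: [1.0, -0.018, -0.003, -0.0]
ft_force: [-0.1, -1.0, -0.5]
width: 0.0303
time: 35.3
ee_pos: [0.5343, 0.2554, 0.2023]
eef_rot: [1.0, -0.016, -0.004, -0.001]
ft_force: [-0.2, -0.8, -0.2]
width: 0.0304
```

```bash
python3 -m inch '{"translation":[[0.17,0.22,0],[0.17,0.22,0],[0.17,0.22,-0.4],[0.17,0.22,-0.8],[0.17,0.22,-0.95],[0.17,0.22,-0.95]],"rot":[[0,-0.006,-0.035],[0,-0.006,-0.035],[0,-0.006,-0.035],[0,-0.006,-0.035],[0,-0.006,-0.035],[0,-0.006,-0.035]],"jaw":[20,20,20,20,20,20]}' 25
python3 - <<'E'
from h import *
t=eyes.camera("top"); s=eyes.camera("side"); cv2.imwrite("pics/t10.png",t); cv2.imwrite("pics/s10.png",s)
print(r.read_state()["ee_pos"])
E
```

```text
time: 35.9
ee_pos: [0.5507, 0.2746, 0.1058]
eef_rot: [0.999, -0.035, -0.003, 0.001]
ft_force: [-0.6, 0.2, -0.1]
width: 0.0303
[0.55197549 0.27686818 0.10906072]
```

```bash
python3 -m inch '{"translation":[[0,0,-0.08],[0,0,-0.13],[0,0,-0.13]],"rot":[[0,0,0],[0,0,0],[0,0,0]],"jaw":[20,20,20]}' 25; python3 -m inch '{"translation":[[0,0,-0.03],[0,0,-0.03]],"rot":[[0,0,0],[0,0,0]],"jaw":[20,20]}' 25;  python3 -m inch '{"translation":[[0,0,-0.02],[0,0,-0.02]],"rot":[[0,0,0],[0,0,0]],"jaw":[20,20]}' 25
```

```text
time: 36.3
ee_pos: [0.5519, 0.2767, 0.0959]
eef_rot: [0.999, -0.035, -0.001, -0.001]
ft_force: [-0.6, -0.2, -1.6]
width: 0.0308
time: 36.5
ee_pos: [0.5518, 0.2766, 0.0927]
eef_rot: [0.999, -0.035, -0.001, -0.001]
ft_force: [-0.1, 0.2, -1.2]
width: 0.0303
time: 36.7
ee_pos: [0.5518, 0.2766, 0.0904]
eef_rot: [0.999, -0.035, -0.001, -0.001]
ft_force: [-0.2, -1.1, 0.1]
width: 0.0305
```

```bash
python3 -m inch '{"translation":[[0,0,-0.01],[0,0,-0.01]],"rot":[[0,0,0],[0,0,0]],"jaw":[20,20]}' 25;  python3 -m inch '{"translation":[[0,0,-0.01],[0,0,-0.01]],"rot":[[0,0,0],[0,0,0]],"jaw":[20,20]}' 25
```

```text
time: 36.9
ee_pos: [0.5517, 0.2767, 0.0893]
eef_rot: [0.999, -0.035, -0.001, -0.001]
ft_force: [-0.3, 0.6, 0.3]
width: 0.0304
time: 37.1
ee_pos: [0.5517, 0.2767, 0.0888]
eef_rot: [0.999, -0.035, -0.001, -0.001]
ft_force: [-1.7, -1.1, 4.6]
width: 0.0305
```

Contact came at z = 0.0888, exactly the level-plate height. I release and go back for A.

```bash
python3 -m inch '{"translation":[[0,0,0],[0,0,0],[0,0,0],[0,0,0]],"rot":[[0,0,0],[0,0,0],[0,0,0],[0,0,0]],"jaw":[36,42,42,42]}' 20; python3 -m inch '{"translation":[[0,0,0.2],[0,0,0.5],[0,0,1],[0,0,1]],"rot":[[0,0,0],[0,0,0],[0,0,0],[0,0,0]],"jaw":[42,42,42,42]}' 20; python3 -m inch '{"translation":[[-0.4,-0.4,0],[-0.8,-0.8,0],[-1,-1,0.1],[-1,-1,0.1],[-1,-1,0.1]],"rot":[[0,0,0.03],[0,0,0.03],[0,0,0.03],[0,0,0.03],[0,0,0.03]],"jaw":[87,87,87,87,87]}' 20; python3 -m inch '{"translation":[[-0.2,-0.5,0],[-0.4,-1,0],[-0.4,-1,0],[-0.4,-1,0]],"rot":[[0,0,0],[0,0,0],[0,0,0],[0,0,0]],"jaw":[87,87,87,87]}' 20;python3 -m inch '{"translation":[[0,-0.5,0],[0,-1,0],[0,-1,0]],"rot":[[0,0,0],[0,0,0],[0,0,0]],"jaw":[87,87,87]}' 20
python3 - <<'E'
from h import *
a=[np.mean([eyes.camera(n) for _ in range(5)],0) for n in("top","side")]
np.save("pics/t11.npy",a[0]); np.save("pics/s11.npy",a[1])
for n,b,o,w in(("top",a[0],"t8",(280,308,204,230)),("side",a[1],"s8",(215,245,248,274))):
    d=abs(b-np.load(f"pics/{o}.npy")).mean(2)[w[2]:w[3],w[0]:w[1]]; print(n,"A region change",d.mean(),d.max())
E
```

```text
time: 37.5
ee_pos: [0.5518, 0.2767, 0.0887]
eef_rot: [0.999, -0.035, -0.001, -0.001]
ft_force: [-0.6, 0.0, -0.8]
width: 0.0413
time: 37.9
ee_pos: [0.5535, 0.2789, 0.1951]
eef_rot: [0.999, -0.034, 0.003, -0.003]
ft_force: [0.1, 0.8, 0.5]
width: 0.0416
time: 38.4
ee_pos: [0.4541, 0.1775, 0.2055]
eef_rot: [1.0, -0.02, 0.004, -0.002]
ft_force: [0.3, 0.7, 0.7]
width: 0.0742
time: 38.8
ee_pos: [0.4139, 0.0749, 0.2056]
eef_rot: [1.0, -0.022, 0.004, -0.001]
ft_force: [1.1, 0.2, 1.1]
width: 0.0867
time: 39.1
ee_pos: [0.4143, -0.0289, 0.2054]
eef_rot: [1.0, -0.024, 0.004, -0.001]
ft_force: [-0.6, 1.7, -0.8]
width: 0.0869
top A region change 3.1086004273504275 6.283333333333336
side A region change 0.6368589743589743 1.716666666666664
```

```bash
python3 -m inch '{"translation":[[0,-0.5,0],[0,-1,0],[0,-1,0]],"rot":[[0,0,0],[0,0,0],[0,0,0]],"jaw":[87,87,87]}' 20; python3 -m inch '{"translation":[[0.1,-0.4,0],[0.31,-0.82,0],[0.31,-0.82,0],[0.31,-0.82,0],[0.31,-0.82,0],[0.31,-0.82,-0.4],[0.31,-0.82,-0.8],[0.31,-0.82,-0.95],[0.31,-0.82,-0.95]],"rot":[[0,0,0.13],[0,0,0.26],[0,0,0.39],[0,0,0.52],[0,0,0.65],[0,0,0.78],[0,0,0.91],[0,0,0.96],[0,0,0.96]],"jaw":[87,87,87,87,87,87,87,87,87]}' 20; python3 -m inch '{"translation":[[0,0,-0.4],[0,0,-0.8],[0,0,-0.94],[0,0,-0.94]],"rot":[[0,0,0],[0,0,0],[0,0,0],[0,0,0]],"jaw":[87,87,87,87]}' 20
```

```text
time: 39.9
ee_pos: [0.413, -0.1304, 0.2053]
eef_rot: [1.0, -0.025, 0.004, -0.001]
ft_force: [-0.1, 0.3, 0.9]
width: 0.0872
time: 40.8
ee_pos: [0.4427, -0.2115, 0.1083]
eef_rot: [0.888, 0.46, 0.003, -0.005]
ft_force: [0.8, -0.2, 0.0]
width: 0.0868
time: 41.2
ee_pos: [0.4429, -0.2113, 0.0142]
eef_rot: [0.888, 0.459, 0.002, -0.005]
ft_force: [0.8, 0.4, -0.4]
width: 0.0871
```

```bash
python3 -m inch '{"translation":[[0,0,0],[0,0,0],[0,0,0],[0,0,0],[0,0,0],[0,0,0],[0,0,0],[0,0,0],[0,0,0],[0,0,0],[0,0,0]],"rot":[[0,0,0],[0,0,0],[0,0,0],[0,0,0],[0,0,0],[0,0,0],[0,0,0],[0,0,0],[0,0,0],[0,0,0],[0,0,0]],"jaw":[20,20,20,20,20,20,20,20,20,20,20]}' 6
```

```text
time: 42.3
ee_pos: [0.443, -0.2115, 0.0143]
eef_rot: [0.888, 0.459, 0.002, -0.005]
ft_force: [-1.3, -0.5, 4.7]
width: 0.0425
```

The 42.5 mm width means the jaws closed on corners, about 30° off. Fins along about 25° (the light direction) would explain A's missing shadow. I'll open and re-grip there, checking the wrist range.

```bash
python3 -m inch '{"translation":[[0,0,0],[0,0,0],[0,0,0],[0,0,0],[0,0,0],[0,0,0],[0,0,0],[0,0,0]],"rot":[[0,0,0],[0,0,0],[0,0,0],[0,0,0],[0,0,0],[0,0,0],[0,0,0],[0,0,0]],"jaw":[87,87,87,87,87,87,87,87]}' 6;  python3 -m inch '{"translation":[[0,0,0.3],[0,0,0.3]],"rot":[[0,0,0],[0,0,0]],"jaw":[87,87]}' 6
python3 - <<'E'
from h import *
print(np.round(r.read_state()['joint_positions'],3))
s=np.mean([eyes.camera("side") for _ in range(4)],0); np.save("pics/s12.npy",s)
d=(s-np.load("pics/s11.npy")).mean(2)
np.set_printoptions(linewidth=220); print(np.round(d[250:275,215:245]).astype(int))
E
```

```text
time: 43.1
ee_pos: [0.443, -0.2114, 0.0143]
eef_rot: [0.888, 0.459, 0.002, -0.005]
ft_force: [0.1, 1.5, -0.8]
width: 0.0863
time: 43.3
ee_pos: [0.4448, -0.2119, 0.0469]
eef_rot: [0.888, 0.46, 0.004, -0.004]
ft_force: [-0.6, -1.0, 0.4]
width: 0.0868
[ 1.129  0.375 -0.87   1.963  0.337  0.957 -0.521]
[[   1    1    2    1    1    1    2    0   -9  -21  -29  -37  -41  -41  -42  -45  -44  -41  -38  -40  -49  -61  -70  -71  -75  -88  -93  -87  -75  -66]
 [   1    1    1    1    1    2   -1  -12  -28  -35  -39  -42  -44  -45  -44  -46  -46  -42  -38  -35  -42  -47  -52  -60  -71  -86  -90  -83  -75  -71]
 [   1    1    1    2    1   -2  -12  -29  -43  -46  -44  -45  -43  -42  -45  -45  -46  -45  -39  -36  -38  -39  -43  -51  -72  -86  -86  -81  -78  -75]
 [   2    1    1    1    2   -3  -14  -25  -28  -31  -34  -34  -28  -24  -26  -28  -29  -34  -36  -35  -37  -40  -42  -48  -69  -87  -88  -81  -78  -78]
 [   1    1    0    3   12   15   18   13   13    8   -1  -17  -18  -12   -9  -16  -13   -8  -17  -27  -37  -42  -43  -46  -64  -83  -88  -84  -82  -78]
 [   1    2    0    4   17   22   2
[... 2325 characters left out ...]
2    3    2    2    2    1    1    1    0    1    1    1    1    1    1    1    0    1]
 [   1    1    1    1    2    1    1    1    2    1    1    2    2    1    1    0    1    1    0    1    1    0    1    1    1    2    1    1    1    1]
 [   1    2    1    1    0    2    1    2    1    1    1    1    1    1    2    1    1    2    1    1    2    1    1    1    1    2    1    1    2    1]
 [   1    1    1    2    1    1    2    1    1    1    2    1    1    1    1    1    1    1    0    0    1    1    1    1    1    1    1    2    0    1]
 [   0    1    1    2    2    1    2    1    1    2    0    1    1    1    1    1    1    1    1    1    2    1    1    1    1    0    2    0    1    1]]
```

The changed silhouette has a vertical left edge (col ≈218.5) and a horizontal bottom edge (row ≈269), so A is near axis-aligned. The shadow gaps at +x suggest its fins run along x. I'll turn +30° and centre on it.

```bash
python3 - <<'E'
from h import *
print(onz("side",(219,269),0),onz("side",(218.5,261),.01),onz("side",(228,269.3),0),onz("side",(235,260),.02))
E
python3 -m inch '{"translation":[[0,0,0],[0,0,0],[0,0,0],[0,0,0],[0,0,0]],"rot":[[0,0,0.13],[0,0,0.26],[0,0,0.39],[0,0,0.5],[0,0,0.5]],"jaw":[87,87,87,87,87]}' 6
```

```text
[ 4.24762954e-01 -2.36358127e-01  1.11022302e-16] [ 0.42284685 -0.21841517  0.01      ] [ 0.4475856  -0.23724629  0.        ] [ 0.46513127 -0.22402552  0.02      ]
time: 44.0
ee_pos: [0.4421, -0.2111, 0.043]
eef_rot: [0.738, 0.674, 0.001, -0.007]
ft_force: [0.7, 0.1, 0.7]
width: 0.0866
```

```bash
python3 -m inch '{"translation":[[0,-0.06,0],[0,-0.06,-0.15],[0,-0.06,-0.29],[0,-0.06,-0.29]],"rot":[[0,0,0],[0,0,0],[0,0,0],[0,0,0]],"jaw":[87,87,87,87]}' 6; python3 -m inch '{"translation":[[0,0,0],[0,0,0],[0,0,0],[0,0,0],[0,0,0],[0,0,0],[0,0,0],[0,0,0],[0,0,0],[0,0,0],[0,0,0]],"rot":[[0,0,0],[0,0,0],[0,0,0],[0,0,0],[0,0,0],[0,0,0],[0,0,0],[0,0,0],[0,0,0],[0,0,0],[0,0,0]],"jaw":[20,20,20,20,20,20,20,20,20,20,20]}' 6
```

```text
time: 44.4
ee_pos: [0.4418, -0.2171, 0.0123]
eef_rot: [0.739, 0.674, 0.001, -0.007]
ft_force: [-0.1, 0.4, 0.9]
width: 0.0867
time: 45.5
ee_pos: [0.4417, -0.2171, 0.0123]
eef_rot: [0.739, 0.674, 0.001, -0.007]
ft_force: [-0.6, 0.6, -0.5]
width: 0.0341
```

```bash
python3 -m inch '{"translation":[[0,0,0],[0,0,0],[0,0,0],[0,0,0]],"rot":[[0,0,0],[0,0,0],[0,0,0],[0,0,0]],"jaw":[20,20,20,20]}' 15
```

```text
time: 45.9
ee_pos: [0.4418, -0.2171, 0.0123]
eef_rot: [0.739, 0.674, 0.001, -0.007]
ft_force: [-0.8, -0.4, -0.7]
width: 0.0345
```

```bash
python3 -m inch '{"translation":[[0,0,0],[0,0,0],[0,0,0],[0,0,0]],"rot":[[0,0,0],[0,0,0],[0,0,0],[0,0,0]],"jaw":[20,20,20,20]}' 30
```

```text
time: 46.3
ee_pos: [0.4417, -0.2171, 0.0123]
eef_rot: [0.739, 0.674, 0.001, -0.007]
ft_force: [0.5, -1.3, 0.2]
width: 0.0332
```

```bash
python3 -m inch '{"translation":[[0,0,0],[0,0,0],[0,0,0],[0,0,0]],"rot":[[0,0,0],[0,0,0],[0,0,0],[0,0,0]],"jaw":[48,48,48,48]}' 10; python3 -m inch '{"translation":[[0,0,0],[0,0,0]],"rot":[[0,0,0.08],[0,0,0.08]],"jaw":[48,48]}' 10; python3 -m inch '{"translation":[[0,0,0],[0,0,0],[0,0,0],[0,0,0],[0,0,0]],"rot":[[0,0,0],[0,0,0],[0,0,0],[0,0,0],[0,0,0]],"jaw":[20,20,20,20,20]}' 15
```

```text
time: 46.7
ee_pos: [0.4417, -0.2171, 0.0123]
eef_rot: [0.739, 0.674, 0.001, -0.007]
ft_force: [-0.8, 0.0, -0.5]
width: 0.0469
time: 46.9
ee_pos: [0.4417, -0.2171, 0.0123]
eef_rot: [0.71, 0.705, 0.0, -0.007]
ft_force: [0.1, -0.1, 1.2]
width: 0.0479
time: 47.4
ee_pos: [0.4418, -0.2171, 0.0124]
eef_rot: [0.71, 0.705, 0.0, -0.007]
ft_force: [1.1, -0.2, 0.2]
width: 0.0325
```

```bash
python3 -m inch '{"translation":[[0,0,0],[0,0,0],[0,0,0]],"rot":[[0,0,0],[0,0,0],[0,0,0]],"jaw":[42,42,42]}' 10; python3 -m inch '{"translation":[[0,0,0],[0,0,0]],"rot":[[0,0,0.06],[0,0,0.06]],"jaw":[42,42]}' 10; python3 -m inch '{"translation":[[0,0,0],[0,0,0],[0,0,0],[0,0,0],[0,0,0]],"rot":[[0,0,0],[0,0,0],[0,0,0],[0,0,0],[0,0,0]],"jaw":[20,20,20,20,20]}' 15
```

```text
time: 47.7
ee_pos: [0.4418, -0.2171, 0.0123]
eef_rot: [0.71, 0.705, 0.0, -0.007]
ft_force: [-0.3, -0.1, 0.2]
width: 0.041
time: 47.9
ee_pos: [0.4418, -0.2171, 0.0123]
eef_rot: [0.687, 0.727, 0.0, -0.007]
ft_force: [-0.4, 0.4, -0.7]
width: 0.0419
time: 48.4
ee_pos: [0.4418, -0.2171, 0.0123]
eef_rot: [0.687, 0.727, 0.0, -0.007]
ft_force: [0.2, 0.4, 0.9]
width: 0.0317
```

```bash
python3 -m inch '{"translation":[[0,0,0],[0,0,0],[0,0,0.2],[0,0,0.6],[0,0,1],[0,0,1]],"rot":[[0,0,0],[0,0,0],[0,0,0],[0,0,0],[0,0,0],[0,0,0]],"jaw":[20,20,20,20,20,20]}' 25; python3 -m inch '{"translation":[[-0.1,0,0.3],[-0.2,0,0.6],[-0.3,0,0.9],[-0.3,0,0.9],[-0.3,0,0.9],[-0.3,0,0.9],[-0.3,0,0.9],[-0.3,0,0.9]],"rot":[[0,0,-0.13],[0,0,-0.26],[0,0,-0.39],[0,0,-0.52],[0,0,-0.65],[0,0,-0.78],[0,0,-0.9],[0,0,-0.9]],"jaw":[20,20,20,20,20,20,20,20]}' 25;  python3 -m inch '{"translation":[[0,0.4,0],[0,0.6,0],[0,0.8,0],[0,1,0],[0,1,0],[0,1,0],[0,1,0]],"rot":[[0,0,-0.13],[0,0,-0.26],[0,0,-0.39],[0,0,-0.52],[0,0,-0.65],[0,0,-0.72],[0,0,-0.72]],"jaw":[20,20,20,20,20,20,20]}' 25
```

```text
time: 49.0
ee_pos: [0.4444, -0.2178, 0.1168]
eef_rot: [0.687, 0.727, 0.001, -0.004]
ft_force: [0.8, 0.4, -0.6]
width: 0.032
time: 49.8
ee_pos: [0.4141, -0.2177, 0.2064]
eef_rot: [0.942, 0.335, 0.002, -0.003]
ft_force: [-0.0, -0.2, -0.3]
width: 0.032
time: 50.5
ee_pos: [0.414, -0.1176, 0.2062]
eef_rot: [0.999, -0.034, 0.003, -0.002]
ft_force: [-0.1, -0.8, -0.4]
width: 0.0321
```

```bash
python3 - <<'E'
from h import *
xs=np.arange(.50,.38,-.002); ys=np.arange(-.14,-.28,-.002)
def rect(n,a):
    c=C[n]; X,Y=np.meshgrid(xs,ys,indexing="ij"); P=np.stack([X,Y,0*X],-1)@c["R"].T+c["t"]
    return cv2.GaussianBlur(cv2.remap(a.mean(2).astype(np.float32),(c["fx"]*P[...,0]/P[...,2]+c["cx"]).astype(np.float32),(c["fy"]*P[...,1]/P[...,2]+c["cy"]).astype(np.float32),cv2.INTER_CUBIC),(0,0),1.5)
t,s=[np.mean([eyes.camera(n) for _ in range(4)],0) for n in("top","side")]
np.save("pics/t13.npy",t); np.save("pics/s13.npy",s)
for a,b in((np.load("pics/t8.npy"),np.load("pics/s8.npy")),(t,s)):
    A,B=rect("top",a)[20:45,25:50],rect("side",b)[20:45,25:50]; print(np.corrcoef(A.ravel(),B.ravel())[0,1])
E
python3 -m inch '{"translation":[[0,0.4,0],[0,0.8,0],[0,1,0],[0,1,0]],"rot":[[0,0,0],[0,0,0],[0,0,0],[0,0,0]],"jaw":[20,20,20,20]}' 25
```

```text
0.06888181753871679
0.034787057610425824
time: 51.3
ee_pos: [0.4143, -0.0153, 0.2065]
eef_rot: [0.999, -0.033, 0.003, -0.002]
ft_force: [-1.0, 0.1, -0.2]
width: 0.032
```

```bash
python3 -m inch '{"translation":[[0,0.4,0],[0,0.8,0],[0,1,0],[0,1,0]],"rot":[[0,0,0],[0,0,0],[0,0,0],[0,0,0]],"jaw":[20,20,20,20]}' 25
python3 - <<'E'
from h import *
t,s=[np.mean([eyes.camera(n) for _ in range(4)],0) for n in("top","side")]
np.save("pics/t13.npy",t); np.save("pics/s13.npy",s)
o=[np.load("pics/t8.npy"),np.load("pics/s8.npy")]
for n,a,b,w in(("top",t,o[0],(282,306,206,228)),("side",s,o[1],(216,242,250,272))):
    d=abs(a-b).mean(2)[w[2]:w[3],w[0]:w[1]]; print(n,d.mean(),d.max())
xs=np.arange(.50,.38,-.002); ys=np.arange(-.14,-.28,-.002)
def rect(n,a):
    c=C[n]; X,Y=np.meshgrid(xs,ys,indexing="ij"); P=np.stack([X,Y,0*X],-1)@c["R"].T+c["t"]
    return cv2.GaussianBlur(cv2.remap(a.mean(2).astype(np.float32),(c["fx"]*P[...,0]/P[...,2]+c["cx"]).astype(np.float32),(c["fy"]*P[...,1]/P[...,2]+c["cy"]).astype(np.float32),cv2.INTER_CUBIC),(0,0),1.5)
for a,b in(o,(t,s)):
    A,B=rect("top",a)[20:45,25:50],rect("side",b)[20:45,25:50]; print(np.corrcoef(A.ravel(),B.ravel())[0,1])
E
```

```text
time: 51.7
ee_pos: [0.4145, 0.0865, 0.2068]
eef_rot: [1.0, -0.031, 0.004, -0.001]
ft_force: [0.3, -0.4, -0.9]
width: 0.0315
top 4.998316498316498 40.49999999999999
side 6.8939393939393945 50.111111111111114
0.06888181753871679
0.9836035453660641
```

A's old spot is now bare bench (correlation 0.98, was 0.07), so A is in the gripper. On to the plate.

```bash
python3 -m inch '{"translation":[[0.4,0.4,0],[0.8,0.8,0],[1,0.9,0],[1,0.9,0],[1,0.9,0]],"rot":[[0,0,0],[0,0,0],[0,0,0],[0,0,0],[0,0,0]],"jaw":[20,20,20,20,20]}' 25; python3 -m inch '{"translation":[[0.32,0.29,0],[0.32,0.29,0],[0.32,0.29,-0.4],[0.32,0.29,-0.8],[0.32,0.29,-0.98],[0.32,0.29,-0.98]],"rot":[[0,0,0],[0,0,0],[0,0,0],[0,0,0],[0,0,0],[0,0,0]],"jaw":[20,20,20,20,20,20]}' 25
```

```text
time: 52.6
ee_pos: [0.5107, 0.1688, 0.2072]
eef_rot: [0.999, -0.034, 0.003, -0.003]
ft_force: [-1.1, -0.7, 1.8]
width: 0.0316
time: 53.2
ee_pos: [0.5416, 0.1964, 0.1071]
eef_rot: [0.999, -0.035, 0.001, -0.002]
ft_force: [-0.1, -0.0, 0.3]
width: 0.032
```

```bash
python3 -m inch '{"translation":[[0,0,-0.05],[0,0,-0.05]],"rot":[[0,0,0],[0,0,0]],"jaw":[20,20]}' 25
```

```text
time: 53.4
ee_pos: [0.5422, 0.1962, 0.103]
eef_rot: [0.999, -0.035, 0.001, -0.002]
ft_force: [0.5, 0.8, -0.0]
width: 0.0316
```

```bash
python3 -m inch '{"translation":[[0.04,0.1,0],[0.04,0.1,-0.06],[0.04,0.1,-0.1],[0.04,0.1,-0.1]],"rot":[[0,0,0],[0,0,0],[0,0,0],[0,0,0]],"jaw":[20,20,20,20]}' 25; python3 -m inch '{"translation":[[0,0,-0.03],[0,0,-0.03]],"rot":[[0,0,0],[0,0,0]],"jaw":[20,20]}' 25; python3 -m inch '{"translation":[[0,0,-0.02],[0,0,-0.02]],"rot":[[0,0,0],[0,0,0]],"jaw":[20,20]}' 25
```

```text
time: 53.8
ee_pos: [0.5459, 0.206, 0.0923]
eef_rot: [0.999, -0.035, 0.001, -0.002]
ft_force: [0.2, -0.4, -0.7]
width: 0.0316
time: 54.0
ee_pos: [0.5457, 0.2058, 0.0889]
eef_rot: [0.999, -0.035, 0.0, -0.001]
ft_force: [0.2, -0.2, 0.2]
width: 0.0318
time: 54.2
ee_pos: [0.5458, 0.2058, 0.0873]
eef_rot: [0.999, -0.035, 0.001, -0.001]
ft_force: [-1.1, -0.9, 3.4]
width: 0.0317
```

```bash
python3 -m inch '{"translation":[[0,0,0],[0,0,0],[0,0,0],[0,0,0]],"rot":[[0,0,0],[0,0,0],[0,0,0],[0,0,0]],"jaw":[36,42,42,42]}' 20; python3 -m inch '{"translation":[[0,0,0.2],[0,0,0.5],[0,0,1],[0,0,1]],"rot":[[0,0,0],[0,0,0],[0,0,0],[0,0,0]],"jaw":[42,42,42,42]}' 20; python3 -m inch '{"translation":[[-0.4,0.2,0],[-0.8,0.42,0],[-0.83,0.42,0],[-0.83,0.42,0]],"rot":[[0,0,0.03],[0,0,0.06],[0,0,0.06],[0,0,0.06]],"jaw":[60,60,60,60]}' 15
```

```text
time: 54.6
ee_pos: [0.5458, 0.2057, 0.0872]
eef_rot: [0.999, -0.035, 0.001, -0.001]
ft_force: [0.3, 0.4, -0.3]
width: 0.0416
time: 55.0
ee_pos: [0.5478, 0.2078, 0.1931]
eef_rot: [0.999, -0.035, 0.004, -0.003]
ft_force: [0.8, 0.9, -0.5]
width: 0.0421
time: 55.4
ee_pos: [0.4643, 0.2501, 0.1933]
eef_rot: [1.0, -0.003, 0.005, -0.003]
ft_force: [1.6, -0.3, -0.6]
width: 0.0587
```

```bash
python3 -m inch '{"translation":[[0.008,-0.02,-0.3],[0.008,-0.02,-0.6],[0.008,-0.02,-0.725],[0.008,-0.02,-0.725]],"rot":[[0,0.008,0],[0,0.008,0],[0,0.008,0],[0,0.008,0]],"jaw":[60,60,60,60]}' 15; python3 -m inch '{"translation":[[0,0,0],[0,0,0],[0,0,0],[0,0,0],[0,0,0],[0,0,0],[0,0,0],[0,0,0],[0,0,0]],"rot":[[0,0,0],[0,0,0],[0,0,0],[0,0,0],[0,0,0],[0,0,0],[0,0,0],[0,0,0],[0,0,0]],"jaw":[10,10,10,10,10,10,10,10,10]}' 15
```

```text
time: 55.8
ee_pos: [0.465, 0.2472, 0.1194]
eef_rot: [1.0, -0.003, -0.001, -0.002]
ft_force: [0.1, -0.3, 0.7]
width: 0.0602
time: 56.7
ee_pos: [0.465, 0.2473, 0.1194]
eef_rot: [1.0, -0.003, -0.001, -0.002]
ft_force: [-0.4, -0.4, 0.7]
width: 0.0144
```

```bash
python3 -m inch '{"translation":[[-0.013,0.135,0],[-0.079,0.255,0],[-0.185,0.34,0],[-0.316,0.379,0],[-0.452,0.364,0],[-0.572,0.298,0],[-0.657,0.192,0],[-0.696,0.061,0],[-0.681,-0.075,0],[-0.615,-0.195,0],[-0.509,-0.28,0],[-0.378,-0.319,0],[-0.242,-0.304,0],[-0.122,-0.238,0],[-0.037,-0.132,0],[0,0,0],[0,0,0]],"rot":[[0,0,0],[0,0,0],[0,0,0],[0,0,0],[0,0,0],[0,0,0],[0,0,0],[0,0,0],[0,0,0],[0,0,0],[0,0,0],[0,0,0],[0,0,0],[0,0,0],[0,0,0],[0,0,0],[0,0,0]],"jaw":[10,10,10,10,10,10,10,10,10,10,10,10,10,10,10,10,10]}' 15
python3 -m inch '{"translation":[[-0.013,0.135,0],[-0.079,0.255,0],[-0.185,0.34,0],[-0.316,0.379,0],[-0.452,0.364,0],[-0.572,0.298,0],[-0.657,0.192,0],[-0.696,0.061,0],[-0.681,-0.075,0],[-0.615,-0.195,0],[-0.509,-0.28,0],[-0.378,-0.319,0],[-0.242,-0.304,0],[-0.122,-0.238,0],[-0.037,-0.132,0],[0,0,0],[0,0,0]],"rot":[[0,0,0],[0,0,0],[0,0,0],[0,0,0],[0,0,0],[0,0,0],[0,0,0],[0,0,0],[0,0,0],[0,0,0],[0,0,0],[0,0,0],[0,0,0],[0,0,0],[0,0,0],[0,0,0],[0,0,0]],"jaw":[10,10,10,10,10,10,10,10,10,10,10,10,10,10,10,10,10]}' 15
```

```text
time: 58.4
ee_pos: [0.4651, 0.2496, 0.1194]
eef_rot: [1.0, -0.002, -0.001, -0.003]
ft_force: [-0.9, 0.1, 5.3]
width: 0.0144
time: 60.1
ee_pos: [0.4658, 0.251, 0.1192]
eef_rot: [1.0, -0.001, -0.001, -0.004]
ft_force: [1.7, 0.8, 2.2]
width: 0.0143
```

```bash
python3 -m inch '{"translation":[[-0.021,0.098,0],[-0.087,0.218,0],[-0.193,0.303,0],[-0.324,0.342,0],[-0.46,0.327,0],[-0.58,0.261,0],[-0.665,0.155,0],[-0.704,0.024,0],[-0.689,-0.112,0],[-0.623,-0.232,0],[-0.517,-0.317,0],[-0.386,-0.356,0],[-0.25,-0.341,0],[-0.13,-0.275,0],[-0.045,-0.169,0],[-0.008,-0.037,0],[-0.008,-0.035,0],[-0.008,-0.035,0]],"rot":[[0,0,0],[0,0,0],[0,0,0],[0,0,0],[0,0,0],[0,0,0],[0,0,0],[0,0,0],[0,0,0],[0,0,0],[0,0,0],[0,0,0],[0,0,0],[0,0,0],[0,0,0],[0,0,0],[0,0,0],[0,0,0]],"jaw":[10,10,10,10,10,10,10,10,10,10,10,10,10,10,10,10,10,10]}' 15
python3 -m inch '{"translation":[[0,0,0],[0,0,0],[0,0,0],[0,0,0]],"rot":[[0,0,0],[0,0,0],[0,0,0],[0,0,0]],"jaw":[20,36,36,36]}' 15
python3 -m inch '{"translation":[[0,0,0.2],[0,0,0.6],[0,0,1],[0,0,1]],"rot":[[0,0,0],[0,0,0],[0,0,0],[0,0,0]],"jaw":[36,36,36,36]}' 15
python3 -m inch '{"translation":[[-0.3,-0.5,0.2],[-0.6,-1,0.4],[-0.6,-1,0.4],[-0.6,-1,0.4]],"rot":[[0,0,0],[0,0,0],[0,0,0],[0,0,0]],"jaw":[36,36,36,36]}' 15
python3 -m inch '{"translation":[[0,-0.5,0],[0,-1,0],[0,-1,0]],"rot":[[0,0,0],[0,0,0],[0,0,0]],"jaw":[36,36,36]}' 15
python3 -m inch '{"translation":[[0,-0.5,0],[0,-1,0],[0,-1,0]],"rot":[[0,0,0],[0,0,0],[0,0,0]],"jaw":[36,36,36]}' 15
python3 -m inch '{"translation":[[0,-0.5,0],[0,-1,0],[0,-1,0]],"rot":[[0,0,0],[0,0,0],[0,0,0]],"jaw":[36,36,36]}' 15
python3 - <<'E'
from h import *
t,s=[np.mean([eyes.camera(n) for _ in range(6)],0) for n in("top","side")]
np.save("pics/t14.npy",t); np.save("pics/s14.npy",s)
f=lambda a,k:np.clip(cv2.resize(a,None,fx=k,fy=k,interpolation=cv2.INTER_CUBIC),0,255).astype(np.uint8)
a=f(t[145:240,110:235],3.2); b=f(s[115:225,205:290],4.5)
o=np.zeros((600,800,3),np.uint8); o[:a.shape[0],:a.shape[1]]=a; o[:b.shape[0],410:410+b.shape[1]]=b[:, :390]
c=f(s[200:345,190:330],1.9); o[310:310+c.shape[0],20:20+c.shape[1]]=c
cv2.imwrite("pics/c14.png",o)
E
```

```text
time: 61.9
ee_pos: [0.4657, 0.2478, 0.1192]
eef_rot: [1.0, -0.001, -0.0, -0.004]
ft_force: [5.0, -0.2, 2.4]
width: 0.0145
time: 62.3
ee_pos: [0.4653, 0.2474, 0.119]
eef_rot: [1.0, -0.001, -0.001, -0.004]
ft_force: [-0.5, -0.2, 0.1]
width: 0.0333
time: 62.7
ee_pos: [0.4669, 0.249, 0.2237]
eef_rot: [1.0, -0.001, 0.002, -0.005]
ft_force: [1.0, 0.4, -1.0]
width: 0.0357
time: 63.1
ee_pos: [0.4063, 0.1463, 0.2638]
eef_rot: [1.0, -0.003, 0.003, -0.004]
ft_force: [0.3, -0.8, -0.4]
width: 0.0361
time: 63.4
ee_pos: [0.4056, 0.0401, 0.2632]
eef_rot: [1.0, -0.008, 0.003, -0.003]
ft_force: [-0.2, 1.0, -0.1]
width: 0.0361
time: 63.7
ee_pos: [0.4044, -0.0653, 0.2622]
eef_rot: [1.0, -0.011, 0.002, -0.003]
ft_force: [-0.2, 0.6, -0.6]
width: 0.0359
time: 64.0
ee_pos: [0.403, -0.1706, 0.261]
eef_rot: [1.0, -0.015, 0.001, -0.003]
ft_force: [-0.2, 0.8, 0.4]
width: 0.0359
```

View pics/c14.png

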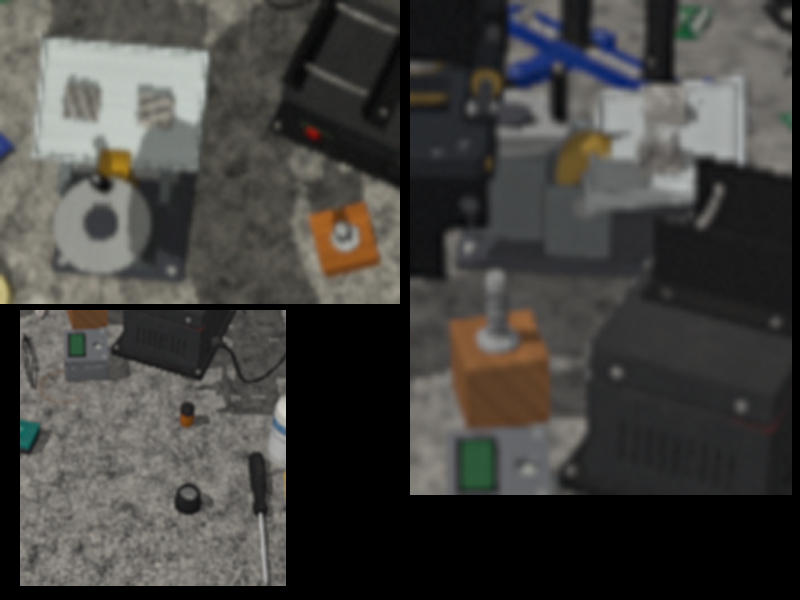

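The last view shows both sinks with fins up inside the rim of the raised plate (top crop (82,100) and (155,105)). The stylus is upright in its stand, the jar and loupe are standing, and no sink is left on the bench.

```bash
python3 -c "
from bench import r; print(r.close_job())"
```

```text
the job is handed in; nothing more can be done
None
```

The job is done and handed in at about 64 s of the 210 s; it reports no verdict.

**What I did**
- **Levelling:** I wound the crank down about 3.5 turns, then on to its lower stop to find the zero. The stop sat within 2° of crank angle of where −8.6 rad should be. I wound back 8.6 rad to level.
- **Zero button:** I pressed it with the stylus until it bottomed out. The force rose from 2 to 11 N over the last 1.3 mm, with the tip near 32 mm. The stylus then went back into its stand.
- **Heat sinks:** I found two on the bench, and a check for a third, hidden one found none. One sink was knocked aside during the run, so I measured it again. The other was first gripped on its corners, so I opened and gripped it again. Both touched down at the height expected for a level plate.
- **Tilt:** I then wound three turns counter-clockwise, which left the handle within 1 mm of where it started.

**Last checks**
- The final picture showed both sinks fins up inside the rim and the far edge raised. The stylus was upright in its stand, the jar and loupe were standing, and the gripper was clear of everything.
- A rough reading of the plate's far corner in that picture gave about 8°, with an uncertainty of about 2°. That is lower than the 10° from the turn count but within its error. I relied on the turn count.

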